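# Reset the throttle valve of an air-blast unit

### The arm

A 7-joint arm with a two-finger parallel gripper is mounted at the origin on a cart in front of the work surface, level with it; the furniture and walls round the work are solid. World frame = base frame: x ahead of the robot, y to its left, z up, the work surface at z = 0. Lengths are in m, angles in rad, forces in N, time in s.
With the tool pointing down it reaches from about 0.425 to 0.925 m from the base axis. Payload 6.8 kg.
Tool frame: the origin (TCP) lies midway between the tips of the shut fingers; the grasp point (between the pads) lies 19 mm behind it; y points along the fingers, z is the direction in which the jaws open and shut, and the axes are right-handed (so a half turn about y gives the same grasp; the last joint's range is limited). The gripper opens to 85 mm and grips with 20 to 120 N. Pads are 22 mm wide; open, the fingers measure 114 mm over their backs; the gripper's body (76 mm by 85 mm) begins 54 mm behind the grasp point. The pads swing forward as they close: fully open they stand 13 mm farther back than shut.
Start: joints at [1.009, 0.477, 0.022, 1.555, -0.011, 1.109, -0.083], TCP at [0.296, -0.607, 0.231] pointing down, gripper open.
Joint ranges: [-2.96, 2.96], [-0.34, 2.1], [-1.41, 1.46], [0.24, 2.44], [-1.37, 4.51], [0.17, 1.92], [-2.96, 2.96]. Speed limits (rad/s): [2.39, 2.39, 3.14, 3.14, 3.14, 3.14, 3.14].

### API

Orientations are given as a rotation vector (axis times angle).
In Python, from plant import robot gives the robot as it stands. The module is installed in compiled form; this text tells all that it offers. Calls block until the motion is done:
- robot.reach(position, orientation): joint-space move of the TCP to a pose.
- robot.move_linear(position, frame=None, velocity=0.15): straight line of the TCP; frame=None keeps the orientation; velocity is the mean speed in m/s.
- robot.movej(angles): joint-space move.
- robot.grip(opening, strength=None): finger opening in m; strength is the grip in N (None keeps the last); returns when the fingers have stopped.
- robot.sleep(seconds).
- robot.solve_ik(position, orientation): joint angles nearest the present ones, or None.
- robot.camera(name): name is "side" or "top" or "wrist"; returns (picture, depth): 400x640x3 uint8, red, green, blue; 400x640 float32, m along the optical axis (not along the pixel's ray), 0 where there is no reading.
- robot.camera_params(name): a dict with "fx", "fy", "cx", "cy" (pixels), "rvec" (rotation vector, rad) and "tvec" (3), from world to camera coordinates, as OpenCV has them. Camera axes: x right, y down, z forward; pixel columns grow to the right and rows downward; lengths in m; the calibration is good to about 2 mm. A picture is of the moment at which its call begins: read the wrist's pose just before it. camera_params takes no time and is no camera call; for the wrist camera it gives the pose at the moment of the call.
A pose or a line that the arm cannot do raises robot.IKError and nothing moves.
- robot.sign_off(): hands the job in, once; it reports no verdict.
Trained networks look in the newest picture that a camera, given by its name, has taken for a name from the list of things; names that differ only in an ending like _2 or _b are one class to them, and where a whole thing is asked for, a point or a joint stands for the part that bears it (a point fixed in the world has none). Each returns a list of dicts, best first, with "p" (0 to 1); they miss things now and then, are a little off and sometimes report something else, mostly with a low value. They report only what shows in the picture. A call takes as long as a camera call.
- robot.find_in(target, camera): "centre" ([x, y, z] in m, in the coordinates of the camera as it stood for that picture, good to about 4 mm: the middle of the surface that is visible of it).
Readings, each from a call of its own:
- robot.current_t(): time.
- robot.current_q(): joint angles.
- robot.current_qd(): joint speeds.
- robot.current_joint_efforts(): joint torques, N m.
- robot.current_tcp_pos(): TCP position.
- robot.current_orientation(): TCP orientation.
- robot.current_contact_force(): force on the tool from outside, world axes, zero at the start.
- robot.current_moment(): the same for the moment, N m.
- robot.current_width(): finger opening in m.
Only numpy, scipy, OpenCV 4.12 (cv2) and the standard library are available. Lean on these libraries where they do the work, as an engineer would, in place of code of your own. Each camera call takes 0.05 s, during which the arm holds its last target.

### The job

Reset the throttle on the air-blast unit: wind its handwheel clockwise until the gate is home on its seat, snug but not forced, then wind it back the other way until the stem itself has come up by one full turn. The wheel is worn and has a good deal of slack on its stem nut in either direction, so start counting only where the slack is taken up and the stem begins to move. Then swing the isolating lever round until it lies in line with the pipe, let go, and leave the other things on the bench where they are.

Things in the scene. Friction and masses are not known exactly. Their poses are not given: they have to be found in the camera images.
- air_unit: air-blast unit bolted to the bench: grey plate 75 x 300 x 8 mm, 21 mm steel pipe along its y axis, 45 mm above the bench; brass gate valve with dark handwheel at y = +85 mm, brass ball valve with black-sleeved lever at y = -85 mm, nozzle at the +y end (y = +200 mm), coupling plug at the -y end (y = -193 mm). Only wheel, handle, stem and lever move. Origin: centre of the plate's underside; z up
- wheel_axis (a point): point on the handwheel's vertical axis in the plane of its rim, 144 mm above the bench, fixed to the unit. Seen from above, anticlockwise opens the valve (the stem rises 1.5 mm a turn), clockwise shuts it. Moving the stem takes a steady 6 to 7 N at the crank handle (less shows once it stands still)
- handwheel: four-spoked wheel, rim circle radius 45 mm, rim 11 mm thick; origin at its centre, x axis towards the crank handle. It is loose on the stem nut: it turns with under 1 N at the crank handle through the slack (a sizeable part of a turn; it starts anywhere in it) and moves nut and stem only once that is taken up; after each reversal the whole slack must be taken up again
- handle_grip (a point): middle of the crank handle: upright black cylinder, diameter 18.4 mm, 45 mm tall, on the wheel's rim, 45 mm from the wheel's axis, reaching from 153 to 198 mm above the bench (this point: 178 mm). It spins freely on its own pin, so a hand that holds it need not turn. It may start anywhere round the wheel
- stem_top (a point): centre of the top of the valve stem, the threaded rod in the middle of the wheel: 165 mm above the bench where the gate just meets its seat; it starts 0.1 to 0.6 mm higher. On the resilient seat it sinks a little further while the force at the handle climbs by about 5.5 N for each 0.1 rad of wheel; 9 to 15 N in all is snug, over 22 N crushes the seat
- lever_axis (a point): point on the vertical axis of the isolating lever, above the ball valve, 92 mm above the bench, fixed to the unit
- lever_grip (a point): middle of the lever's black sleeve, 66 mm from the lever's axis, 92 mm above the bench; the sleeve is 52 mm long, 18 mm wide, 11 mm high (86 to 98 mm above the bench); nothing beneath its path is higher than 65 mm
- isolator_lever (a joint): angle of the lever in rad: 0 = shut, across the pipe, sleeve on the unit's -x side; grows anticlockwise seen from above to 1.57 = open, in line with the pipe, sleeve towards the coupling plug (-y), where it meets a stop. It stays where it is left; about 2.3 N at the middle of the sleeve moves it
- tape_roll: roll of tape lying flat beside the unit, 64 mm across, 18 mm high, loose; leave it. Origin: centre of its underside
- lock_cylinder: profile lock cylinder, 67 x 28 x 38 mm, loose behind the unit; leave it. Origin: centre of its underside
- oil_bottle: small oil bottle with a spout, 40 mm across, 114 mm high, loose, off the coupling plug's end; leave it. Origin: centre of its underside
- tweezers: steel tweezers lying on the bench in front of the unit, 122 x 12 x 8 mm, loose; leave them. Origin: centre of their underside

How it is judged:
By the outcome, as a careful person would: the job done as asked, in the order asked, and still so for the second after the job is handed in, with the robot touching nothing.
It also fails if it takes over 72 s, if anything falls off the work surface, if the arm or the gripper's body presses on something with over 40 N, if the wrist force passes 120 N, or if a joint passes its speed limit or range.

## Working session

There is one attempt and no reset: what is moved stays moved. The work goes in short steps, each a Python script; the robot and the scene stay as the last script left them, time stands still between calls to the robot, and variables do not carry over. Pictures are saved under pics/ and viewed, and the job is handed in when it is done.

```bash
mkdir -p pics; ls; cat > h.py <<'E'
from plant import robot
import numpy as np, cv2
from scipy.spatial.transform import Rotation as R
def cam(n):
    P=robot.camera_params(n); Rm=R.from_rotvec(np.ravel(P['rvec'])).as_matrix(); return P,Rm,np.ravel(P['tvec'])
def c2w(n,c,pr=None):
    P,Rm,t=pr or cam(n); return Rm.T@(np.array(c)-t)
def w2p(n,w,pr=None):
    P,Rm,t=pr or cam(n); c=Rm@np.array(w)+t; return np.array([P['fx']*c[0]/c[2]+P['cx'],P['fy']*c[1]/c[2]+P['cy']])
def p2w(n,u,v,d,pr=None):
    P,Rm,t=pr or cam(n); return c2w(n,[(u-P['cx'])/P['fx']*d,(v-P['cy'])/P['fy']*d,d],(P,Rm,t))
def pray(n,u,v,z):
    P,Rm,t=cam(n); o=-Rm.T@t; d=Rm.T@np.array([(u-P['cx'])/P['fx'],(v-P['cy'])/P['fy'],1]); return o+d*(z-o[2])/d[2]
def save(n,f):
    im,d=robot.camera(n); cv2.imwrite('pics/'+f,im[:,:,::-1]); return im,d
E
python3 - <<'E'
from h import *
np.set_printoptions(precision=4,suppress=True)
print(robot.current_t(),robot.current_tcp_pos(),robot.current_orientation(),robot.current_contact_force(),robot.current_width())
for n in ['top','side']:
    im,d=save(n,n+'0.png'); np.save('pics/'+n+'0.npy',d)
    for t in ['air_unit','handwheel','handle_grip','stem_top','lever_grip','isolator_lever','tape_roll','lock_cylinder','oil_bottle','tweezers']:
        for r in robot.find_in(t,n)[:2]: print(n,t,round(r['p'],2),c2w(n,r['centre']),w2p(n,c2w(n,r['centre'])))
print(robot.current_t())
E
```

```text
pics
0.0 [ 0.2956 -0.6062  0.2303] [-0.4554  1.9715 -1.9679] [0.183  0.2457 0.3418] 0.0854092439044224
top air_unit 0.58 [0.5001 0.0068 0.05  ] [294.1559 222.2824]
top handwheel 0.86 [0.4826 0.058  0.1456] [267.5845 202.942 ]
top handle_grip 0.43 [0.4819 0.0563 0.1475] [268.1781 202.9508]
top handle_grip 0.38 [ 0.4836 -0.1181  0.101 ] [345.7181 232.2438]
top lever_grip 0.56 [ 0.4849 -0.1184  0.0957] [345.8466 232.8089]
top isolator_lever 0.8 [ 0.4858 -0.1186  0.0973] [346.1    232.1549]
top tape_roll 0.65 [ 0.4362 -0.0519  0.0165] [310.6274 258.8945]
top lock_cylinder 0.57 [0.5698 0.0143 0.0278] [300.0055 201.35  ]
top oil_bottle 0.55 [0.428  0.0773 0.0049] [257.1055 249.7756]
top tweezers 0.63 [0.4314 0.0747 0.0047] [258.6241 248.776 ]
top tweezers 0.35 [ 0.4855 -0.1181  0.0956] [345.7869 232.5652]
side air_unit 0.86 [ 0.5062 -0.027   0.0508] [312.1481 232.16  ]
side air_unit 0.66 [0.4294 0.0666 0.0008] [276.0752 224.1984]
side handwheel 0.89 [0.482  0.061  0.1483] [295.7974 175.719 ]
side lever_grip 0.8 [ 0.4836 -0.1248  0.09  ] [308.1803 252.3337]
side isolator_lever 0.81 [ 0.4774 -0.1207  0.0971] [304.8343 248.8143]
side tape_roll 0.88 [ 0.4367 -0.0566  0.0147] [283.5784 256.0548]
side tape_roll 0.25 [ 0.4781 -0.1229  0.0974] [305.3418 249.4486]
side lock_cylinder 0.65 [0.5621 0.0119 0.0269] [332.8387 225.7772]
side oil_bottle 0.69 [ 0.5386 -0.2757  0.0574] [349.7251 320.7182]
1.1
```

```bash
python3 - <<'E'
import cv2
for n,(x,y) in {'top':(230,160),'side':(230,130)}.items():
    im=cv2.imread(f'pics/{n}0.png'); cv2.imwrite(f'pics/{n}0c.png',cv2.resize(im[y:y+150 if n=='top' else y+220,x:x+200],None,fx=4 if n=='top' else 2.7,fy=4 if n=='top' else 2.7,interpolation=2))
E
```

```text
(no output)
```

View pics/top0.png

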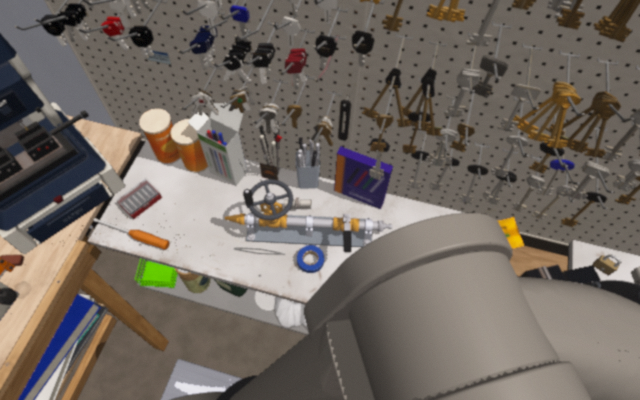

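View pics/top0c.png

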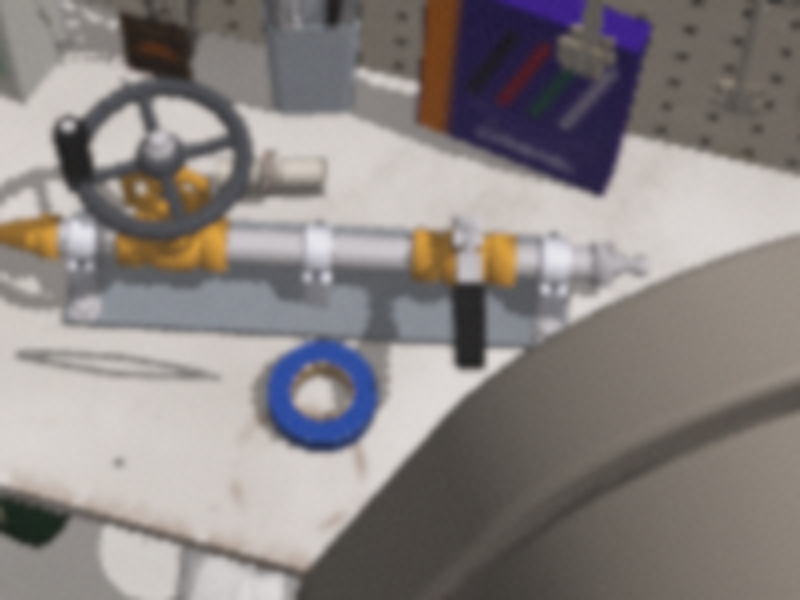

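View pics/side0c.png

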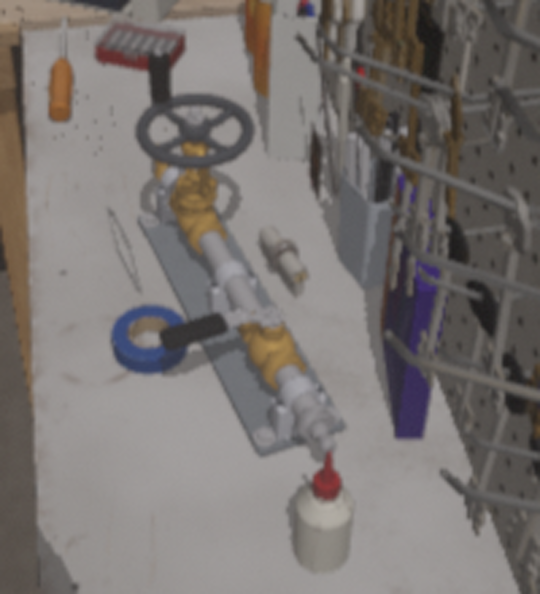

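```bash
python3 - <<'E'
from h import *
np.set_printoptions(precision=4,suppress=True)
d=np.load('pics/top0.npy'); 
def ct(x,y,z): 
    u,v=230+x/4,160+y/4; print('top',(u,v),pray('top',u,v,z),'depth',p2w('top',u,v,d[int(round(v)),int(round(u))]))
ct(162,150,.165); ct(66,125,.198); ct(80,185,.153); ct(469,325,.098); ct(465,230,.095); ct(240,245,.055)
ct(30,232,.05);ct(625,262,.05);ct(65,322,.008);ct(530,345,.008)
d2=np.load('pics/side0.npy')
def cs(x,y,z):
    u,v=230+x/2.7,130+y/2.7; print('side',(u,v),pray('side',u,v,z),'depth',p2w('side',u,v,d2[int(round(v)),int(round(u))]))
cs(196,112,.165); cs(160,60,.195); cs(161,95,.16); cs(195,330,.098);cs(330,440,.045)
# rim fit in both from depth: points with z .138-.152
for n,dd in (('top',d),('side',d2)):
    P,Rm,t=cam(n); v,u=np.indices(dd.shape); c=np.stack([(u-P['cx'])/P['fx']*dd,(v-P['cy'])/P['fy']*dd,dd],-1).reshape(-1,3)
    w=(c-t)@Rm; m=(dd.ravel()>0)&(abs(w[:,0]-.48)<.09)&(abs(w[:,1]-.058)<.09)
    w=w[m]; r=w[(w[:,2]>.135)&(w[:,2]<.16)]; h=w[w[:,2]>.168]
    print(n,len(r),len(h),h.mean(0) if len(h) else '',h.max(0) if len(h) else '')
    import numpy.linalg as la
    rr=r
    for k in range(5):
        s=la.lstsq(np.c_[2*rr[:,:2],np.ones(len(rr))],(rr[:,:2]**2).sum(1),rcond=None)[0]; rad=np.sqrt(s[2]+s[:2]@s[:2]); dist=la.norm(r[:,:2]-s[:2],axis=1); rr=r[abs(dist-.045)<.012]
    print(s[:2],rad,len(rr))
E
```

```text
top (270.5, 197.5) [0.4868 0.0513 0.165 ] depth [0.4909 0.0533 0.1574]
top (246.5, 191.25) [0.4695 0.0948 0.198 ] depth [0.4691 0.0945 0.1989]
top (250.0, 206.25) [0.4606 0.0893 0.153 ] depth [0.4627 0.0905 0.1489]
top (347.25, 241.25) [ 0.4649 -0.1264  0.098 ] depth [ 0.4658 -0.1263  0.096 ]
top (346.25, 217.5) [ 0.5224 -0.1099  0.095 ] depth [ 0.5286 -0.1091  0.0834]
top (290.0, 221.25) [0.4976 0.0159 0.055 ] depth [0.4982 0.0162 0.0537]
top (237.5, 218.0) [0.4738 0.1374 0.05  ] depth [0.4723 0.1363 0.0533]
top (386.25, 225.5) [ 0.5519 -0.2013  0.05  ] depth [ 0.5498 -0.2012  0.0539]
top (246.25, 240.5) [0.4422 0.1093 0.008 ] depth [0.4452 0.1113 0.0007]
top (362.5, 246.25) [ 0.5048 -0.1596  0.008 ] depth [ 0.5063 -0.1596  0.0048]
side (302.5925925925926, 171.48148148148147) [0.4967 0.052  0.165 ] depth [0.4969 0.0538 0.1637]
side (289.25925925925924, 152.22222222222223) [0.4718 0.0883 0.195 ] depth [0.4717 0.088  0.1953]
side (289.6296296296296, 165.1851851851852) [0.4713 0.0879 0.16  ] depth [0.4713 0.0881 0.1598]
side (302.22222222222223, 252.22222222222223) [ 0.4708 -0.1301  0.098 ] depth [ 0.4714 -0.1252  0.0927]
side (352.22222222222223, 292.96296296296293) [ 0.5599 -0.2051  0.045 ] depth [ 0.5584 -0.2101  0.0516]
top 823 528 [0.5275 0.0815 0.4305] [0.5698 0.1403 0.6265]
[0.4933 0.0556] 0.04450046836283266 601
side 717 474 [0.5292 0.0685 0.3859] [0.57   0.1428 0.5422]
[0.4954 0.0533] 0.04438472426286746 522
```

```bash
python3 - <<'E'
from h import *
np.set_printoptions(precision=3,suppress=True,linewidth=200)
for n in ('top','side'):
    dd=np.load(f'pics/{n}0.npy')
    P,Rm,t=cam(n); print(n,'pos',-Rm.T@t); v,u=np.indices(dd.shape); c=np.stack([(u-P['cx'])/P['fx']*dd,(v-P['cy'])/P['fy']*dd,dd],-1).reshape(-1,3)
    w=(c-t)@Rm; w=w[dd.ravel()>0]
    for z0 in np.arange(.0,.75,.1):
        row=[]
        for y0 in np.arange(-.35,.3,.05):
            m=(w[:,2]>z0+.05*(z0==0))&(w[:,2]<z0+.1)&(w[:,1]>y0)&(w[:,1]<y0+.05)&(w[:,0]>.3)
            row.append(np.sort(w[m,0])[5] if m.sum()>8 else np.nan)
        print(round(z0,2),np.array(row))
E
```

```text
top pos [ 0.023 -0.175  1.035]
0.0 [0.671 0.671 0.556 0.533 0.445 0.512 0.501 0.481 0.476 0.468 0.471 0.587 0.594]
0.1 [0.604 0.616 0.607 0.608 0.489 0.631 0.638 0.447 0.445 0.469 0.584 0.586 0.595]
0.2 [0.575 0.579 0.581 0.583 0.578 0.576 0.576 0.587 0.577 0.579 0.594 0.579 0.671]
0.3 [0.671 0.555 0.566 0.572 0.552 0.64  0.519 0.524 0.521 0.522 0.582 0.522 0.671]
0.4 [0.576 0.512 0.54  0.57  0.534 0.587 0.532 0.53  0.538 0.532 0.528 0.577 0.58 ]
0.5 [0.502 0.505 0.507 0.528 0.528 0.518 0.531 0.519 0.513 0.527 0.52    nan   nan]
0.6 [0.58  0.573 0.589 0.584 0.581 0.592 0.525   nan   nan   nan   nan   nan   nan]
0.7 [nan nan nan nan nan nan nan nan nan nan nan nan nan]
side pos [ 0.404 -0.719  0.721]
0.0 [0.673 0.523 0.558 0.533 0.446 0.514 0.503 0.481 0.477 0.472 0.587 0.674 0.597]
0.1 [0.605 0.54  0.609 0.609 0.61  0.637 0.639 0.449 0.448 0.492 0.585 0.592 0.597]
0.2 [0.57  0.578 0.577 0.583 0.579 0.577 0.577 0.673 0.58  0.672 0.663 0.58  0.673]
0.3 [0.672 0.542 0.566 0.573 0.544 0.584 0.513 0.516 0.524 0.518 0.583 0.523 0.673]
0.4 [0.577 0.51  0.526 0.571 0.524 0.588 0.533 0.528 0.532 0.533 0.54  0.579 0.581]
0.5 [0.501 0.505 0.506 0.506 0.508 0.564 0.549 0.587 0.528 0.59    nan   nan   nan]
0.6 [0.672 0.673   nan   nan   nan   nan   nan   nan   nan   nan   nan   nan   nan]
0.7 [nan nan nan nan nan nan nan nan nan nan nan nan nan]
```

View pics/side0.png

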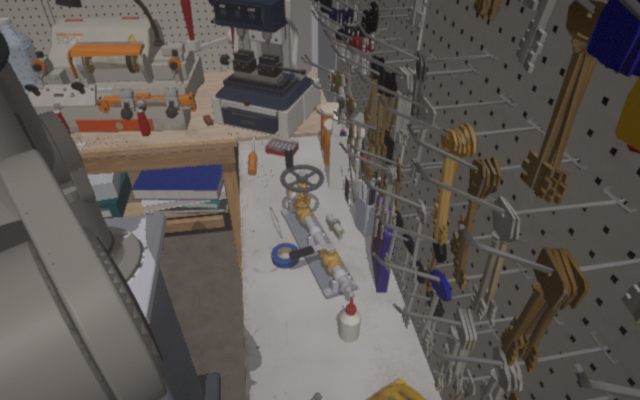

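```bash
cat >> h.py <<'E'
def ori(a,t,s=1):
    y=np.array([np.cos(a)*np.sin(t),np.sin(a)*np.sin(t),-np.cos(t)]); z=s*np.array([-np.sin(a),np.cos(a),0]); x=np.cross(y,z)
    return R.from_matrix(np.c_[x,y,z])
W=np.array([.4943,.0545])
E
python3 - <<'E'
from h import *
np.set_printoptions(precision=2,suppress=True,linewidth=200)
print(R.from_rotvec(robot.current_orientation()).as_matrix(), robot.current_t())
for s in (1,-1):
  for t in np.radians([0,15,30,40,50]):
    for a in np.radians([-60,-30,0,30,60]):
      O=ori(a,t,s); ok=[];q0=None
      for th in np.arange(0,6.28,np.pi/4):
        g=np.r_[W+.045*np.array([np.cos(th),np.sin(th)]),.181]
        q=robot.solve_ik(g+.019*O.as_matrix()[:,1],O.as_rotvec()); ok.append(q is not None)
        if q is not None:q0=q
      print(s,np.degrees(t).round(),np.degrees(a).round(),''.join('.X'[k] for k in ok),q0)
print(robot.current_t())
E
```

```text
[[-0.9  -0.    0.44]
 [-0.44 -0.   -0.9 ]
 [ 0.   -1.    0.  ]] 1.1
1 0.0 -60.0 XXXXXXXX [ 0.34  0.38 -0.62  1.94  0.28  0.9   0.11]
1 0.0 -30.0 XXXXXXXX [ 0.39  0.4  -0.68  1.94  0.31  0.91  0.6 ]
1 0.0 0.0 XXXXXXXX [ 0.45  0.42 -0.75  1.94  0.35  0.92  1.09]
1 0.0 30.0 XXXXXXXX [ 0.73  0.6  -1.18  1.92  0.64  1.06  1.37]
1 0.0 60.0 XXXXXXXX [ 0.73  0.6  -1.18  1.92  0.64  1.06  1.89]
1 15.0 -60.0 XXXXXXXX [ 0.21  0.35 -0.62  2.02  0.61  0.89 -0.26]
1 15.0 -30.0 XXXXXXXX [ 0.33  0.31 -0.7   2.09  0.61  0.73  0.28]
1 15.0 0.0 XXXXXXXX [ 0.49  0.3  -0.78  2.12  0.49  0.6   0.95]
1 15.0 30.0 XXXXXXXX [ 0.86  0.47 -1.17  2.08  0.57  0.68  1.47]
1 15.0 60.0 XXXXXXXX [ 0.9   0.54 -1.17  2.02  0.43  0.76  2.15]
1 30.0 -60.0 XXXXXXXX [ 0.12  0.38 -0.7   2.09  0.95  1.02 -0.65]
1 30.0 -30.0 XXXXXXXX [ 0.28  0.28 -0.77  2.23  1.11  0.7  -0.27]
1 30.0 0.0 XXXX.XXX [ 0.4   0.21 -0.68  2.3   1.02  0.29  0.4 ]
1 30.0 30.0 XXXX.XXX [ 0.98  0.4  -1.15  2.24  0.49  0.28  1.61]
1 30.0 60.0 XXXXXXXX [ 0.04  0.28  0.08  2.16 -0.87  0.67 -2.86]
1 40.0 -60.0 XXXXXXXX [ 0.06  0.44 -0.74  2.12  1.12  1.18 
[... 1390 characters left out ...]
XX [ 0.45  0.22 -0.51  2.26 -0.54  0.25 -0.58]
-1 30.0 60.0 XXXXXXXX [ 0.57  0.33 -0.54  2.12 -0.58  0.57  0.01]
-1 40.0 -60.0 XXXXXXXX [ 0.37  0.65 -1.18  2.1   1.28  1.46  2.21]
-1 40.0 -30.0 XXXX..XX [ 0.21  0.31 -0.79  2.32  1.43  0.81  2.51]
-1 40.0 0.0 XX...... [-0.46  0.17  0.02  2.43  1.93  0.29  2.42]
-1 40.0 30.0 XX.....X [-1.    0.74  1.45  2.43  4.5   1.16  0.55]
-1 40.0 60.0 XXXXXXXX [ 0.71  0.38 -0.6   2.16 -0.88  0.58  0.38]
-1 50.0 -60.0 XXXXXXXX [ 0.28  0.75 -1.19  2.13  1.39  1.67  2.07]
-1 50.0 -30.0 XXX....X [-0.61  0.28  0.02  2.44  1.63  0.75  2.14]
-1 50.0 0.0 ........ None
-1 50.0 30.0 ........ None
-1 50.0 60.0 XXXXXXXX [ 0.83  0.47 -0.65  2.19 -1.12  0.63  0.7 ]
1.1
```

```bash
python3 - <<'E'
from h import *
np.set_printoptions(precision=2,suppress=True,linewidth=200)
for s in (1,-1):
  for ad in (-50,-45,-40,-35,-30,-20,-10,0,10,20,30,35,40,45,50):
    best=None
    for td in range(20,62,4):
      a,t=np.radians([ad,td]);O=ori(a,t,s)
      ok=True
      for th in np.arange(0,6.28,np.pi/8):
        g=np.r_[W+.045*np.array([np.cos(th),np.sin(th)]),.181]
        q=robot.solve_ik(g+.019*O.as_matrix()[:,1],O.as_rotvec())
        if q is None: ok=False;break
      if ok: best=(td,np.sin(t)*np.cos(a),q)
    print(s,ad,best)
w=[]
for n in ('top','side'):
    dd=np.load(f'pics/{n}0.npy')
    P,Rm,t=cam(n); v,u=np.indices(dd.shape); c=np.stack([(u-P['cx'])/P['fx']*dd,(v-P['cy'])/P['fy']*dd,dd],-1).reshape(-1,3)
    w.append(((c-t)@Rm)[dd.ravel()>0])
w=np.vstack(w)
m=(w[:,2]>.2)&(w[:,0]>.35)&(w[:,0]<.56)&(w[:,1]>-.35)&(w[:,1]<.25); w=w[m]
k,c=np.unique((w/.02).round().astype(int),axis=0,return_counts=True)
k=k[c>=2]*.02
from collections import defaultdict
g=defaultdict(list)
for p in k: g[(round(p[2],2))].append((round(p[1],2),round(p[0],2)))
for z in sorted(g):
    d={}
    for y,x in g[z]: d[y]=min(x,d.get(y,9))
    print(z,sorted(d.items()))
E
```

```text
1 -50 (60, np.float64(0.5566703992264194), array([ 0.06,  0.69, -0.97,  2.22,  1.52,  1.63, -1.12]))
1 -45 (60, np.float64(0.6123724356957946), array([ 0.11,  0.69, -1.02,  2.26,  1.59,  1.62, -1.1 ]))
1 -40 (52, np.float64(0.6036512589184275), array([-0.04,  0.44, -0.72,  2.3 ,  1.5 ,  1.17, -0.98]))
1 -35 (44, np.float64(0.5690308242439474), array([ 0.05,  0.36, -0.72,  2.29,  1.43,  0.95, -0.78]))
1 -30 (40, np.float64(0.5566703992264194), array([ 0.14,  0.32, -0.74,  2.29,  1.41,  0.82, -0.63]))
1 -20 (32, np.float64(0.4979612222122406), array([ 0.33,  0.29, -0.81,  2.26,  1.24,  0.62, -0.22]))
1 -10 (32, np.float64(0.5218685998873851), array([ 0.45,  0.27, -0.87,  2.28,  1.28,  0.5 , -0.06]))
1 0 (28, np.float64(0.4694715627858908), array([ 0.82,  0.43, -1.25,  2.24,  1.21,  0.58,  0.28]))
1 10 (28, np.float64(0.46233923485030287), array([ 0.55,  0.26, -0.82,  2.25,  0.77,  0.29,  0.84]))
1 20 (28, np.float64(0.4411589632187299), array([ 0.58,  0.27, -0.78,  2.24,  0.37,  0.25,  1.44]))
1 30 (28, np.float64(0.4065742997269626), array([ 0.93,  0.42, -1.16,  2.2 ,  0.6 ,  0.35,  1
[... 553 characters left out ...]
 array([-0.  ,  0.49, -0.79,  2.25,  1.44,  1.27,  2.15]))
-1 -40 (40, np.float64(0.49240387650610395), array([ 0.42,  0.55, -1.18,  2.21,  1.41,  1.21,  2.41]))
-1 -35 (36, np.float64(0.4814854910183002), array([-1.47,  0.61,  1.29,  2.32, -0.34,  0.24, -2.22]))
-1 -30 (32, np.float64(0.45892354478071395), array([-1.43,  0.56,  1.3 ,  2.31, -0.53,  0.28, -1.91]))
-1 -20 (24, np.float64(0.38220742210156133), array([ 0.1 ,  0.24, -0.48,  2.19,  0.79,  0.54, -2.92]))
-1 -10 (24, np.float64(0.40055739953520725), array([ 0.05,  0.21, -0.38,  2.22,  0.68,  0.43, -2.63]))Traceback (most recent call last):
  File "<stdin>", line 11, in <module>
ValueError: time passes only in moves, steps and waits
```

```bash
python3 - <<'E'
from h import *
w=[]
for n in ('top','side'):
    dd=np.load(f'pics/{n}0.npy')
    P,Rm,t=cam(n); v,u=np.indices(dd.shape); c=np.stack([(u-P['cx'])/P['fx']*dd,(v-P['cy'])/P['fy']*dd,dd],-1).reshape(-1,3)
    w.append(((c-t)@Rm)[dd.ravel()>0])
w=np.vstack(w)
m=(w[:,2]>.16)&(w[:,0]>.35)&(w[:,0]<.62)&(w[:,1]>-.35)&(w[:,1]<.35); w=w[m];np.save('pics/obs.npy',w)
k,c=np.unique((w/.03).round().astype(int),axis=0,return_counts=True)
k=k[c>=2]
ys=range(-9,10)
print('y    ',' '.join('%4d'%(y*30) for y in ys))
for z in range(5,22):
    print('%4d '%(z*30),' '.join('%4s'%(min([30*p[0] for p in k if p[2]==z and p[1]==y],default='')) for y in ys))
E
```

```text
y     -270 -240 -210 -180 -150 -120  -90  -60  -30    0   30   60   90  120  150  180  210  240  270
 150   630  600  600       600                                480  450  630       570  600  600  600
 180   630  600  600       600                                480  450  600       600  600  600  600
 210   630  600            600                                     450                              
 240   600  600  600       600                                                                      
 270   570  570  600       570  630       570  570  570       570  570  570       600  600  570     
 300   570  570  600  600  570  570       570  570       570  570  570  570  570       570  570     
 330   570  570  600       570            570  540  600  570  570  540  570  570       540  570     
 360   570  570  570       570  570            510  600  510       510  540  540       510          
 390   540  540  570  570  540  570  570            600  510  600  600  510  510  570               
 420   510  510  540  570  510  570                 600  570  570  570  570  570  570  570          
 450   510  570  510  570  570  570            570  600  570  570  570  570  540  570  570          
 480   570  570  570  570  570       600       540  600  540  570  540  600  540  540  570          
 510   570  570  510  570  510  600  570  600  540  600  510       510  600  570  510               
 540   510       510       510  570  570  600  540  570  570       510  570  540  600               
 570   510  510            570  570  510  600  540       540       510  540  510                    
 600   510  570  600  570  570  570  510  600  600       510            540  510                    
 630   570  570  600  570  570  570            510
```

```bash
cat >> h.py <<'E'
A,T=np.radians([-30,40]); O=ori(A,T,1); RV=O.as_rotvec(); TY=O.as_matrix()[:,1]
def tcp(g): return np.array(g)+.019*TY
E
python3 - <<'E'
from h import *
np.set_printoptions(precision=3,suppress=True,linewidth=200)
robot.move_linear([.23,-.47,.38],velocity=.3)
g=np.array([.470,.0885,.18])
robot.reach(tcp(g-.14*TY+[0,0,.03]),RV)
print(robot.current_t(),robot.current_q(),robot.current_tcp_pos(),robot.current_contact_force())
pr=cam('wrist'); im,d=save('wrist','w1.png'); np.savez('pics/w1.npz',d=d,R=pr[1],t=pr[2]); print(pr[0])
for t in ['handwheel','handle_grip','stem_top']:
    for r in robot.find_in(t,'wrist')[:2]: print(t,round(r['p'],2),c2w('wrist',r['centre'],pr),w2p('wrist',c2w('wrist',r['centre'],pr),pr))
save('side','s1.png');save('top','t1.png')
E
```

```text
4.2083 [-0.078 -0.115 -0.828  2.272  0.751  0.987 -0.302] [0.403 0.127 0.303] [ 0.242 -0.742  0.139]
{'fx': 320.83312014718433, 'fy': 320.83312014718433, 'cx': 321.32921851697245, 'cy': 198.6180337859404, 'rvec': array([-1.916, -1.101, -0.6  ]), 'tvec': array([-0.313, -0.377,  0.085])}
handle_grip 0.58 [0.465 0.103 0.181] [333.484 157.568]
stem_top 0.42 [0.491 0.062 0.164] [309.706 173.105]
```

View pics/w1.png

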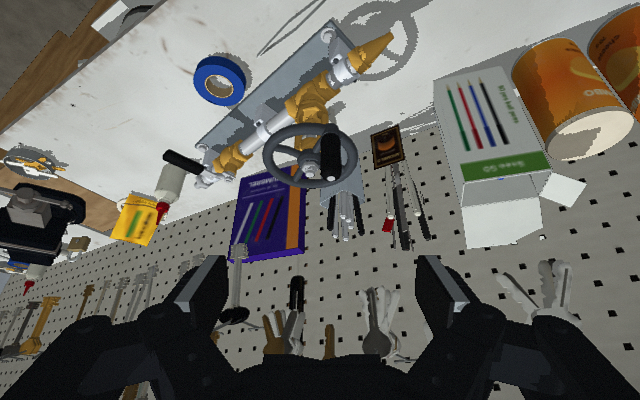

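View pics/s1.png

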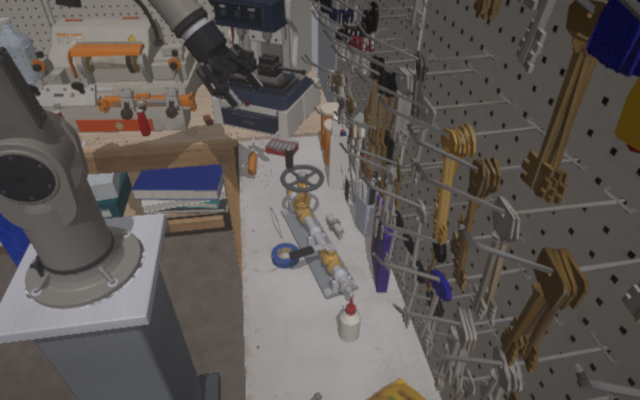

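View pics/t1.png

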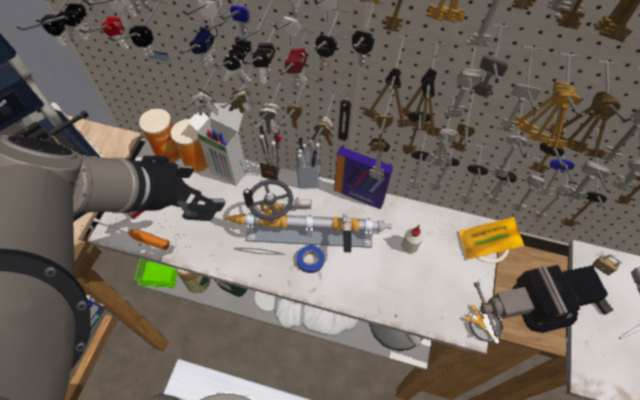

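```bash
python3 - <<'E'
from h import *
np.set_printoptions(precision=3,suppress=True,linewidth=200)
P,Rm,t=cam('wrist'); o=-Rm.T@t; M=R.from_rotvec(robot.current_orientation()).as_matrix()
print('cam in tool',M.T@(o-robot.current_tcp_pos()),'cam axes in tool\n',M.T@Rm.T, o)
for n,x,y in (('t1',150,140),('s1',190,30)):
    im=cv2.imread(f'pics/{n}.png'); cv2.imwrite(f'pics/{n}c.png',cv2.resize(im[y:y+100,x:x+130],None,fx=6,fy=6,interpolation=2))
# handle in wrist
z=np.load('pics/w1.npz'); dd=z['d']; pr=(P,z['R'],z['t'])
v,u=np.indices(dd.shape); c=np.stack([(u-P['cx'])/P['fx']*dd,(v-P['cy'])/P['fy']*dd,dd],-1).reshape(-1,3); w=(c-z['t'])@z['R']; w=w[dd.ravel()>0]
m=(abs(w[:,0]-.47)<.05)&(abs(w[:,1]-.09)<.05)&(w[:,2]>.156)&(w[:,2]<.22); h=w[m]; print(len(h),h.mean(0),h.min(0),h.max(0))
m=(abs(w[:,0]-.494)<.06)&(abs(w[:,1]-.055)<.06)&(w[:,2]>.138)&(w[:,2]<.153); r=w[m]; rr=r
for k in range(6):
    s=np.linalg.lstsq(np.c_[2*rr[:,:2],np.ones(len(rr))],(rr[:,:2]**2).sum(1),rcond=None)[0]; rr=r[abs(np.linalg.norm(r[:,:2]-s[:2],axis=1)-.045)<.009]
print(s[:2],np.sqrt(s[2]+s[:2]@s[:2]),len(rr),rr[:,2].mean())
hh=h[(h[:,2]<.192)]
# circle fit of handle with fixed r
from scipy.optimize import least_squares
f=least_squares(lambda p:np.linalg.norm(hh[:,:2]-p,axis=1)-.0092,hh[:,:2].mean(0)+[.005,-.003],loss='soft_l1',f_scale=.001); print(f.x,np.abs(f.fun).mean(), np.linalg.norm(f.x-s[:2]))
print('top',h[h[:,2]>.196].mean(0))
E
```

```text
cam in tool [-0.076 -0.143 -0.   ] cam axes in tool
 [[ 0.002  0.956  0.293]
 [-0.001 -0.293  0.956]
 [ 1.    -0.002  0.001]] [0.273 0.202 0.363]
1034 [0.468 0.095 0.178] [0.459 0.054 0.156] [0.499 0.108 0.199]
[0.49  0.063] 0.04481494257430395 2267 0.14662103782056285
[0.469 0.097] 0.006837872404299268 0.04023500452076403
top [0.467 0.099 0.198]
```

```bash
cat >> h.py <<'E'
def cloud(n,dd,pr):
    P,Rm,t=pr; v,u=np.indices(dd.shape); c=np.stack([(u-P['cx'])/P['fx']*dd,(v-P['cy'])/P['fy']*dd,dd],-1).reshape(-1,3); w=(c-t)@Rm; return w[dd.ravel()>0]
def wheel(w,c0=(.494,.056)):
    from scipy.optimize import least_squares
    m=(abs(w[:,0]-c0[0])<.065)&(abs(w[:,1]-c0[1])<.065)&(w[:,2]>.138)&(w[:,2]<.153); r=w[m]; rr=r
    for k in range(6):
        s=np.linalg.lstsq(np.c_[2*rr[:,:2],np.ones(len(rr))],(rr[:,:2]**2).sum(1),rcond=None)[0]; rr=r[abs(np.linalg.norm(r[:,:2]-s[:2],axis=1)-.045)<.009]
    s=s[:2]
    h=w[(w[:,2]>.16)&(w[:,2]<.192)&(abs(np.linalg.norm(w[:,:2]-s,axis=1)-.045)<.02)]
    if len(h)<10: return s,len(rr),None,0
    f=least_squares(lambda p:np.linalg.norm(h[:,:2]-p,axis=1)-.0092,h[:,:2].mean(0)+.01*np.array([.8,-.5]),loss='soft_l1',f_scale=.001)
    return s,len(rr),f.x,len(h)
E
python3 - <<'E'
from h import *
np.set_printoptions(precision=4,suppress=True,linewidth=200)
print(robot.current_qd(),robot.current_tcp_pos())
for n in ('wrist','top','side'):
    pr=cam(n); im,d=robot.camera(n); s,k,hx,m=wheel(cloud(n,d,pr)); print(n,s,k,hx,m, None if hx is None else np.linalg.norm(hx-s))
print(tcp(np.array([.470,.0885,.18])-.14*TY+[0,0,.03]))
E
```

```text
[-0.0049 -0.0008 -0.0013  0.0012  0.0029  0.0001  0.0017] [0.4028 0.1271 0.3027]
wrist [0.4904 0.063 ] 2251 [0.4691 0.0979] 570 0.04092168205368586
top [0.4933 0.0558] 569 [0.471  0.0945] 70 0.04472726508781248
side [0.4954 0.0535] 484 [0.4676 0.0799] 90 0.03823480037261033
[0.4026 0.1274 0.3027]
```

```bash
python3 - <<'E'
import cv2
for n,x,y in (('t1',150,140),('s1',190,30)):
    im=cv2.imread(f'pics/{n}.png'); cv2.imwrite(f'pics/{n}c.png',cv2.resize(im[y:y+100,x:x+130],None,fx=6,fy=6,interpolation=2))
E
```

```text
(no output)
```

View pics/t1c.png

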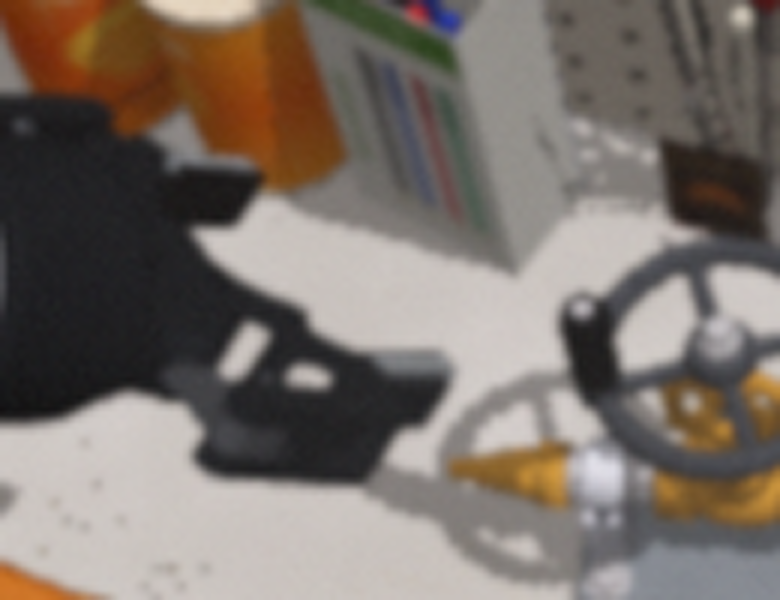

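```bash
cat >> h.py <<'E'
def torus(w,c0=(.494,.058)):
    from scipy.optimize import least_squares
    c=np.r_[c0,.144]
    for k in range(8):
        rho=np.linalg.norm(w[:,:2]-c[:2],axis=1); d=np.hypot(rho-.045,w[:,2]-c[2]); r=w[d<.010]
        hd=None
        f=least_squares(lambda p:np.hypot(np.linalg.norm(r[:,:2]-p[:2],axis=1)-.045,r[:,2]-p[2])-.0055,c,loss='soft_l1',f_scale=.001); c=f.x
    rho=np.linalg.norm(w[:,:2]-c[:2],axis=1)
    h=w[(w[:,2]>.162)&(w[:,2]<.192)&(rho>.03)&(rho<.06)]
    if len(h)<10: return c,len(r),None,0
    p=c[:2]+.045*(h[:,:2].mean(0)-c[:2])/np.linalg.norm(h[:,:2].mean(0)-c[:2])
    f=least_squares(lambda p:np.linalg.norm(h[:,:2]-p,axis=1)-.0092,p,loss='soft_l1',f_scale=.001)
    return c,len(r),f.x,len(h)
E
python3 - <<'E'
from h import *
np.set_printoptions(precision=4,suppress=True,linewidth=200)
for n in ('wrist','top','side'):
    pr=cam(n); im,d=robot.camera(n); c,k,hx,m=torus(cloud(n,d,pr)); print(n,c,k,hx,m, None if hx is None else np.linalg.norm(hx-c[:2]))
E
```

```text
wrist [0.4936 0.0607 0.1432] 2236 [0.4691 0.0979] 535 0.04447991146471297
top [0.4952 0.057  0.1439] 571 [0.4708 0.0947] 64 0.04497690152648909
side [0.4957 0.0575 0.143 ] 488 [0.471  0.0955] 85 0.045315888071399704
```

```bash
cat >> h.py <<'E'
W=np.array([.495,.058])
E
python3 - <<'E'
from h import *
np.set_printoptions(precision=4,suppress=True,linewidth=200)
g=np.array([.4706,.0957,.181])
robot.grip(.05,40)
robot.move_linear(tcp(g-.05*TY),RV,velocity=.25)
pr=cam('wrist'); im,d=save('wrist','w2.png'); print(torus(cloud('wrist',d,pr)))
f0=robot.current_contact_force(); 
robot.move_linear(tcp(g),RV,velocity=.1)
print(f0,robot.current_contact_force(),robot.current_tcp_pos(),tcp(g)); save('wrist','w3.png'); save('top','t3.png')
print(robot.current_t())
E
```

```text
(array([0.4936, 0.0605, 0.1433]), 3869, array([0.4691, 0.0976]), 1430)
[0.0477 0.9978 0.645 ] [0.9453 0.4675 0.4619] [0.4813 0.0902 0.1673] [0.4812 0.0896 0.1664]
6.65
```

View pics/w3.png

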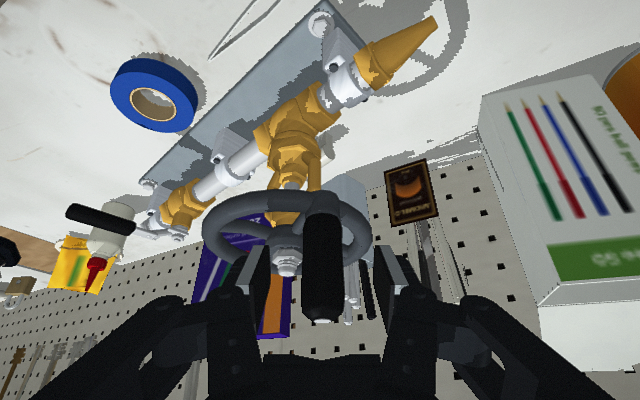

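View pics/t3.png

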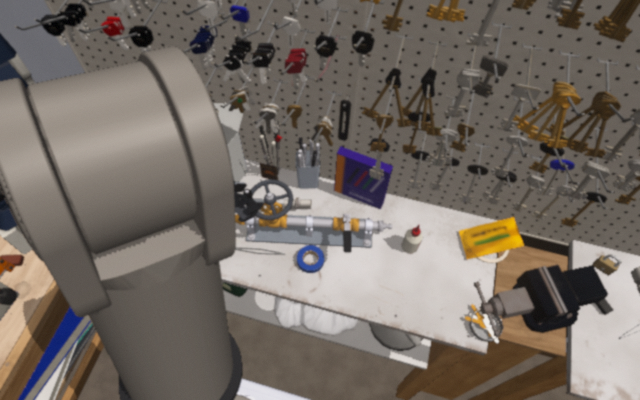

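```bash
python3 - <<'E'
from h import *
np.set_printoptions(precision=4,suppress=True,linewidth=200)
f=lambda:np.round(robot.current_contact_force(),2)
f0=robot.current_contact_force()
robot.grip(.010,40); print(robot.current_width(),f(),robot.current_tcp_pos(),robot.current_moment(),robot.current_t())
th0=2.147; C=robot.current_tcp_pos()-np.r_[.045*np.cos(th0),.045*np.sin(th0),0]
print('C',C); t=robot.current_t()
for i in range(1,7):
    th=th0-.05*i; p=C+.045*np.array([np.cos(th),np.sin(th),0]); p[2]=.1664
    robot.move_linear(p,velocity=.1); q=robot.current_tcp_pos(); F=robot.current_contact_force(); u=np.array([np.cos(th),np.sin(th)]);tt=np.array([-u[1],u[0]])
    print(th,'err',(q-p)*1e3,'F',F,'rad',F[:2]@u,'tan',F[:2]@tt,robot.current_t()-t)
E
```

```text
0.017196891299926097 [-1.7   0.62  3.08] [0.4814 0.0902 0.1669] [0.345  0.4861 0.0592] 7.0333
C [0.5059 0.0524 0.1669]
2.097 err [0.5294 0.4043 0.3713] F [-1.0513  1.6165  4.348 ] rad 1.9257939979478194 tan 0.09715661441613879 0.25
2.0469999999999997 err [0.3828 0.2996 0.2902] F [-0.7146  1.0919  5.2177] rad 1.2979713113461846 tan 0.13451670404412608 0.5
1.9969999999999999 err [0.3026 0.2913 0.2762] F [0.4066 1.7941 5.1   ] rad 1.465489813413912 tan -1.1119450919710792 0.75
1.9469999999999998 err [0.3226 0.2629 0.3126] F [-0.5641  1.2595  5.2403] rad 1.3786879911782386 tan 0.06190827434963112 1.0000000000000009
1.8969999999999998 err [0.3218 0.2876 0.2984] F [-1.0855  2.0832  6.2859] rad 2.3211884624852033 tan 0.36074551068588967 1.2500000000000009
1.8469999999999998 err [0.3579 0.2934 0.3465] F [0.0423 0.7285 4.7339] rad 0.6893602403436093 tan -0.23938327491883135 1.5000000000000009
```

```bash
cat >> h.py <<'E'
import json
def uv(th): return np.array([np.cos(th),np.sin(th)]),np.array([-np.sin(th),np.cos(th)])
def load(): return json.load(open('st.json'))
def keep(s): json.dump(s,open('st.json','w'))
def step(s,dth,vel=.1,kr=6e-5):
    """advance commanded handle angle, return tangential, radial force, actual angle"""
    th=s['th']+dth; u,tt=uv(th); C=np.array(s['C'])
    p=np.r_[C+.045*u,s['z']]
    robot.move_linear(p,velocity=vel); F=robot.current_contact_force(); q=robot.current_tcp_pos()
    fr,ft=F[:2]@u,F[:2]@tt
    s['C']=list(C+kr*fr*u); s['th']=th
    d=q[:2]-C; act=np.arctan2(d[1],d[0]); act+=2*np.pi*round((th-act)/2/np.pi)
    s.setdefault('log',[]).append([th,act,ft,fr,F[2],robot.current_t()]); keep(s)
    return ft,fr,act,F[2]
E
python3 - <<'E'
from h import *
np.set_printoptions(precision=4,suppress=True,linewidth=200)
s=dict(C=[.5059,.0524],th=1.847,z=.1673); 
for i in range(16):
    r=step(s,-.2); print('%.2f act %.3f tan %.2f rad %.2f z %.2f t %.2f'%(s['th'],r[2],r[0],r[1],r[3],robot.current_t()))
    if r[0]>3 or abs(r[1])>12: break
print(s['C'],robot.current_width())
E
```

```text
1.65 act 1.650 tan -0.66 rad 2.55 z 1.78 t 8.78
1.45 act 1.449 tan -0.20 rad 2.27 z 1.10 t 9.03
1.25 act 1.248 tan -0.61 rad 1.80 z 0.47 t 9.28
1.05 act 1.045 tan -1.00 rad 2.32 z -0.71 t 9.53
0.85 act 0.844 tan -0.48 rad 1.61 z -1.86 t 9.78
0.65 act 0.645 tan 0.39 rad 1.91 z -0.67 t 10.03
0.45 act 0.446 tan 2.19 rad 1.73 z -0.53 t 10.28
0.25 act 0.247 tan 1.27 rad -0.22 z -2.16 t 10.53
0.05 act 0.173 tan 14.12 rad -4.24 z -1.06 t 10.78
[np.float64(0.5059911115532301), np.float64(0.05308189328667209)] 0.017125988692651348
```

```bash
python3 - <<'E'
from h import *
np.set_printoptions(precision=4,suppress=True,linewidth=200)
s=load();u,tt=uv(s['th']);C=np.array(s['C'])
for k in range(3):
    F=robot.current_contact_force(); q=robot.current_tcp_pos(); print(F,F[:2]@tt,F[:2]@u,q,np.arctan2(*(q[:2]-C)[::-1]),np.linalg.norm(q[:2]-C),robot.current_qd(),robot.current_moment(),robot.current_t()); robot.sleep(.05)
print(np.r_[C+.045*u,s['z']])
print(robot.current_q())
save('wrist','w4.png');save('side','s4.png');save('top','t4.png')
E
```

```text
[-4.8969 13.9071 -1.0573] 14.121821283118392 -4.238123391956703 [0.551  0.0609 0.1671] 0.1727448492164551 0.04564009465531735 [-0.0031  0.0026 -0.0005 -0.0035  0.0002  0.0095 -0.0018] [2.6762 1.3801 1.2295] 10.7833
[-5.1323 13.5424  0.0345] 13.76857681478107 -4.490420535988446 [0.5509 0.0609 0.1671] 0.17228997163744952 0.045625405020287106 [-0.0045  0.0005 -0.0011 -0.0003 -0.0007  0.004  -0.0017] [2.6366 1.3714 1.2486] 10.8333
[-4.809  12.7796  0.0534] 12.991388306801722 -4.203269604893103 [0.5509 0.0609 0.1671] 0.1732132726381067 0.04563764132935457 [-0.0016  0.0006 -0.0008 -0.0002  0.0018  0.0004  0.0001] [2.6    1.3759 1.284 ] 10.8833
[0.5509 0.0552 0.1673]
[ 0.0225  0.3221 -0.6717  2.2646  1.3637  0.826  -0.6358]
```

View pics/w4.png

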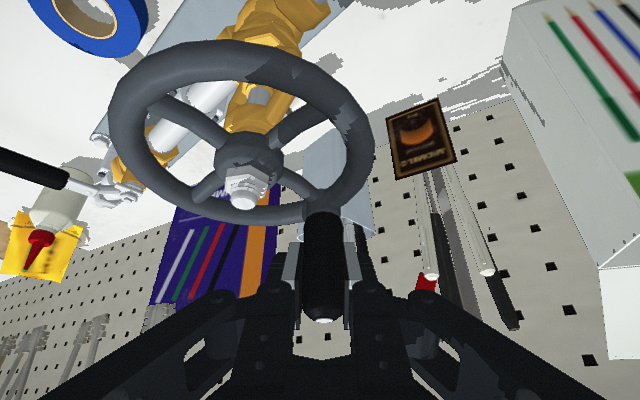

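View pics/s4.png

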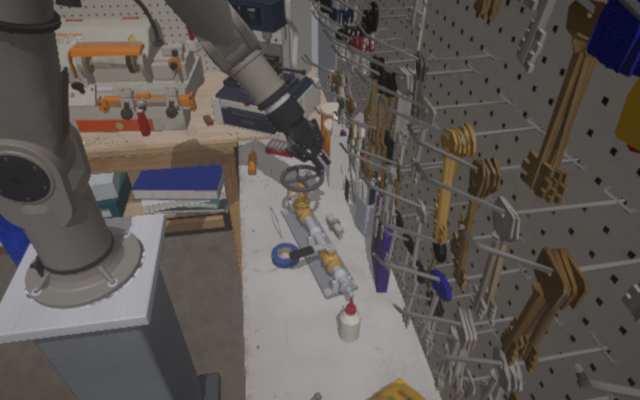

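```bash
python3 - <<'E'
from h import *
s=load()
for d in [.06,.06,.06,.06,-.06,-.06,-.04,-.04,-.02]:
    r=step(s,d,kr=0); print('%.3f act %.4f tan %.2f rad %.2f z %.2f t %.2f'%(s['th'],r[2],r[0],r[1],r[3],robot.current_t()))
    if r[0]>14.5: break
E
```

```text
0.107 act 0.1839 tan 9.05 rad -0.98 z 0.02 t 11.33
0.167 act 0.1922 tan 7.09 rad 0.58 z -0.64 t 11.58
0.227 act 0.2045 tan 0.21 rad 2.30 z -0.73 t 11.83
0.287 act 0.2794 tan 0.13 rad 2.70 z -0.20 t 12.08
0.227 act 0.2159 tan 0.54 rad 2.68 z -1.07 t 12.33
0.167 act 0.1958 tan 4.21 rad 1.15 z -0.76 t 12.58
0.127 act 0.1870 tan 7.24 rad 2.00 z 0.45 t 12.83
0.087 act 0.1804 tan 10.41 rad 0.02 z 0.88 t 13.08
0.067 act 0.1769 tan 12.63 rad -0.86 z 0.58 t 13.33
```

```bash
python3 - <<'E'
from h import *
s=load(); n=0
for i in range(34):
    r=step(s,.1 if n else .2,kr=4e-5); print('%.3f act %.4f tan %.2f rad %.2f z %.2f t %.2f'%(s['th'],r[2],r[0],r[1],r[3],robot.current_t()))
    if r[0]<-2.5: n+=1
    if r[0]<-14 or n>=4 or s['th']>5.5: break
print(s['C'])
E
```

```text
0.267 act 0.2597 tan -0.42 rad 3.77 z -0.37 t 13.58
0.467 act 0.4526 tan 0.87 rad 3.07 z 0.36 t 13.83
0.667 act 0.6602 tan 0.49 rad 1.79 z 1.00 t 14.08
0.867 act 0.8634 tan 0.44 rad 0.04 z 2.05 t 14.33
1.067 act 1.0669 tan 0.57 rad -0.46 z 2.40 t 14.58
1.267 act 1.2713 tan 0.17 rad -2.12 z 2.97 t 14.83
1.467 act 1.4736 tan 0.61 rad -2.78 z 2.25 t 15.08
1.667 act 1.6735 tan 0.94 rad -4.03 z 0.54 t 15.33
1.867 act 1.8699 tan -0.31 rad -3.66 z -1.00 t 15.58
2.067 act 2.0665 tan 0.31 rad -4.40 z -2.35 t 15.83
2.267 act 2.2599 tan 0.24 rad -3.91 z -1.98 t 16.08
2.467 act 2.4533 tan -0.07 rad -3.40 z -2.85 t 16.33
2.667 act 2.6553 tan -0.18 rad -2.02 z -3.43 t 16.58
2.867 act 2.8665 tan -0.25 rad 1.03 z -1.38 t 16.83
3.067 act 3.0705 tan 1.16 rad 0.07 z 0.20 t 17.08
3.267 act 3.2688 tan 0.61 rad 1.96 z -0.96 t 17.33
3.467 act 3.4658 tan 0.69 rad 1.35 z -0.70 t 17.58
3.667 act 3.6650 tan 0.15 rad 0.33 z -1.20 t 17.83
3.867 act 3.8678 tan -0.16 rad 0.61 z -0.22 t 18.08
4.067 act 4.0681 tan 0.62 rad 0.22 z -0.61 t 18.33
4.267 act 4.2681 tan 0.08 rad -0.35 z -0.97 t 18.58
4.467 act 4.4694 tan 0.34 rad 0.23 z -0.83 t 18.83
4.667 act 4.6687 tan 1.07 rad 0.62 z -1.07 t 19.08
4.867 act 4.8673 tan 0.57 rad 1.07 z -1.55 t 19.33
5.067 act 5.0672 tan 0.77 rad 1.31 z -1.80 t 19.58
5.267 act 5.2655 tan -0.87 rad 0.36 z -1.21 t 19.83
5.467 act 5.4625 tan -1.62 rad 0.78 z -2.40 t 20.08
5.667 act 5.6604 tan -2.22 rad 1.04 z -0.80 t 20.33
[np.float64(0.5065617294369069), np.float64(0.05210045217299737)]
```

```bash
python3 - <<'E'
from h import *
s=load()
for d in [.03,.03,.03,.03,.2,.2]:
    r=step(s,d,vel=.1,kr=3e-5); print('%.3f act %.4f tan %.2f rad %.2f z %.2f t %.2f'%(s['th'],r[2],r[0],r[1],r[3],robot.current_t()))
    if r[0]<-14: break
E
```

```text
5.697 act 5.6690 tan -5.20 rad -0.31 z -0.07 t 20.58
5.727 act 5.6903 tan -5.77 rad 0.60 z -0.27 t 20.83
5.757 act 5.7183 tan -6.66 rad 0.73 z -0.29 t 21.08
5.787 act 5.7467 tan -6.24 rad -1.05 z 1.09 t 21.33
5.987 act 5.9744 tan -4.29 rad 1.57 z -1.01 t 21.58
6.187 act 6.1852 tan -3.33 rad 0.75 z -2.47 t 21.83
```

```bash
python3 - <<'E'
from h import *
s=load(); ph=0; n=0
while True:
    d=-.3 if s['th']>1.75 else (-.05 if ph==0 else -.06)
    r=step(s,d,vel=.15 if d==-.3 else .1,kr=3e-5); 
    print('%.3f act %.4f tan %.2f rad %.2f z %.2f t %.2f'%(s['th'],r[2],r[0],r[1],r[3],robot.current_t()))
    if r[0]>3: n+=1
    if n>=1: ph=1
    if n>=6 or s['th']<.9 or r[0]>8.5: break
E
```

```text
5.887 act 5.8907 tan -0.93 rad 1.57 z -3.35 t 22.08
5.587 act 5.5972 tan -0.46 rad -0.05 z -2.38 t 22.33
5.287 act 5.3017 tan 0.43 rad 0.28 z -2.09 t 22.58
4.987 act 5.0004 tan -0.92 rad -0.07 z -2.03 t 22.83
4.687 act 4.6967 tan 0.10 rad 0.45 z -1.72 t 23.08
4.387 act 4.3934 tan -0.16 rad 0.28 z -0.80 t 23.33
4.087 act 4.0913 tan -1.09 rad 1.06 z -0.31 t 23.58
3.787 act 3.7933 tan -0.42 rad 1.01 z 0.68 t 23.83
3.487 act 3.4852 tan 0.54 rad 3.21 z 2.86 t 24.08
3.187 act 3.1678 tan -0.31 rad 4.23 z 3.79 t 24.33
2.887 act 2.8694 tan -0.01 rad 3.52 z 3.30 t 24.58
2.587 act 2.5800 tan 0.19 rad 3.22 z 3.45 t 24.83
2.287 act 2.2721 tan 0.02 rad 1.74 z 1.62 t 25.08
1.987 act 1.9767 tan 0.80 rad 2.72 z 1.20 t 25.33
1.687 act 1.6815 tan 0.31 rad 1.49 z 1.89 t 25.58
1.637 act 1.6368 tan 0.47 rad 2.48 z 2.11 t 25.83
1.587 act 1.5945 tan 3.03 rad 3.14 z 4.27 t 26.08
1.527 act 1.5346 tan 3.66 rad 3.30 z 5.07 t 26.33
1.467 act 1.4746 tan 3.65 rad 2.89 z 4.61 t 26.58
1.407 act 1.4142 tan 3.45 rad 3.59 z 4.22 t 26.83
1.347 act 1.3536 tan 3.81 rad 2.49 z 4.90 t 27.08
1.287 act 1.2921 tan 4.73 rad 2.01 z 3.83 t 27.33
```

```bash
python3 - <<'E'
from h import *
s=load()
while True:
    d=-.1 if s['th']>.62 else -.03
    r=step(s,d,vel=.1 if d==-.1 else .05,kr=3e-5); 
    print('%.3f act %.4f tan %.2f rad %.2f z %.2f t %.2f'%(s['th'],r[2],r[0],r[1],r[3],robot.current_t()))
    if s['th']<.36 or r[0]>9: break
E
```

```text
1.187 act 1.1866 tan 2.84 rad 1.84 z 2.28 t 27.58
1.087 act 1.0857 tan 2.19 rad 2.21 z 3.26 t 27.83
0.987 act 0.9865 tan 4.10 rad 1.42 z 1.95 t 28.08
0.887 act 0.8877 tan 2.72 rad 2.51 z 1.89 t 28.33
0.787 act 0.7884 tan 3.53 rad 0.85 z 3.18 t 28.58
0.687 act 0.6897 tan 3.47 rad 1.17 z 2.74 t 28.83
0.587 act 0.5909 tan 5.03 rad 1.46 z 1.68 t 29.08
0.557 act 0.5699 tan 5.25 rad 1.41 z 1.67 t 29.33
0.527 act 0.5429 tan 5.53 rad 0.17 z 2.35 t 29.58
0.497 act 0.5144 tan 6.22 rad 0.56 z 2.55 t 29.83
0.467 act 0.4855 tan 5.70 rad 0.42 z 1.80 t 30.08
0.437 act 0.4559 tan 6.65 rad -0.50 z 2.72 t 30.33
0.407 act 0.4273 tan 5.07 rad -0.52 z 2.61 t 30.58
0.377 act 0.3987 tan 5.12 rad 0.34 z 2.62 t 30.83
0.347 act 0.3704 tan 6.03 rad 0.57 z 2.19 t 31.08
```

```bash
python3 - <<'E'
from h import *
s=load()
while True:
    r=step(s,-.03,vel=.05,kr=2e-5); 
    print('%.3f act %.4f tan %.2f rad %.2f z %.2f t %.2f'%(s['th'],r[2],r[0],r[1],r[3],robot.current_t()))
    if s['th']<.0 or r[0]>10: break
E
```

```text
0.317 act 0.3406 tan 6.45 rad 0.52 z 1.41 t 31.33
0.287 act 0.3112 tan 6.06 rad 0.16 z 1.93 t 31.58
0.257 act 0.2825 tan 6.45 rad 0.01 z 1.74 t 31.83
0.227 act 0.2532 tan 6.33 rad -1.38 z 0.14 t 32.08
0.197 act 0.2247 tan 6.83 rad -0.28 z 0.89 t 32.33
0.167 act 0.1953 tan 6.23 rad 0.44 z 0.78 t 32.58
0.137 act 0.1899 tan 8.17 rad -1.25 z 1.92 t 32.83
0.107 act 0.1842 tan 10.51 rad -1.46 z 1.26 t 33.08
```

```bash
python3 - <<'E'
from h import *
np.set_printoptions(precision=3,suppress=True)
print(robot.current_contact_force(),robot.current_moment(),robot.current_joint_efforts(),robot.current_q(),robot.current_tcp_pos(), R.from_rotvec(robot.current_orientation()).as_matrix()-O.as_matrix())
for n in ('top','side'):
    im,d=robot.camera(n); np.save(f'pics/{n}5.npy',d); cv2.imwrite(f'pics/{n}5.png',im[:,:,::-1])
    x,y=(200,120) if n=='top' else (240,90)
    cv2.imwrite(f'pics/{n}5c.png',cv2.resize(im[y:y+110,x:x+130,::-1],None,fx=6,fy=5.4,interpolation=2))
E
```

```text
[-2.574 10.289  1.256] [2.08  0.842 1.052] [  5.807 -36.932  -0.096 -17.072   1.598   4.559   0.133] [ 0.203  0.383 -0.891  2.253  1.402  0.924 -0.643] [0.551 0.061 0.167] [[ 0.002  0.002 -0.004]
 [ 0.001  0.006  0.003]
 [-0.002 -0.001  0.004]]
```

View pics/top5c.png

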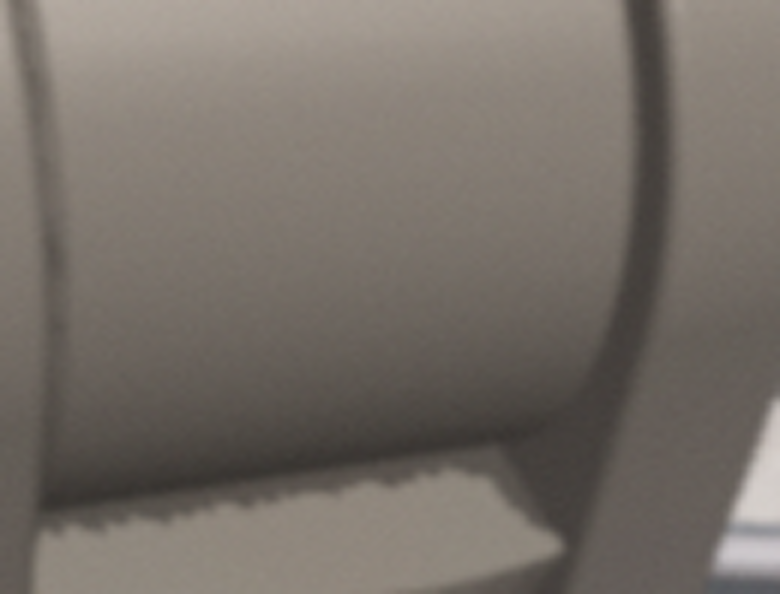

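View pics/side5c.png

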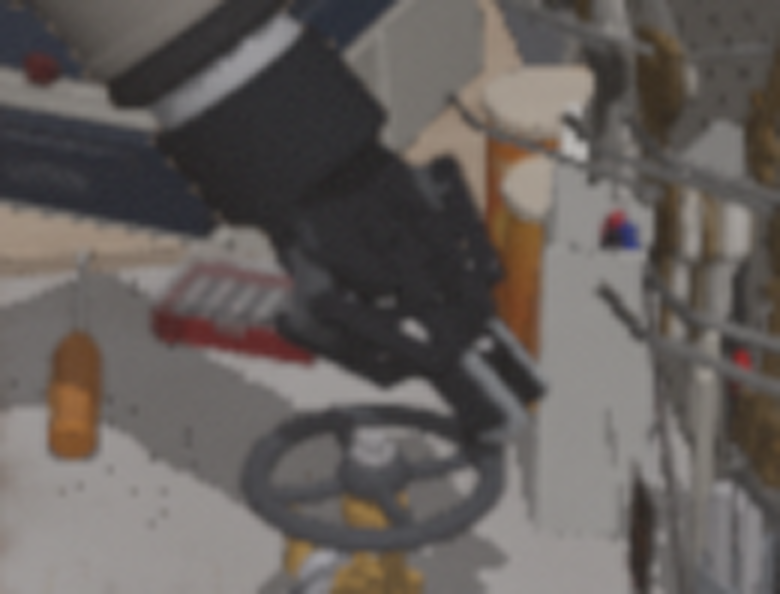

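```bash
python3 - <<'E'
from h import *
np.set_printoptions(precision=3,suppress=True,linewidth=160)
w=np.load('pics/obs.npy')
M=R.from_rotvec(robot.current_orientation()).as_matrix(); p=np.array(robot.current_tcp_pos())
l=(w-p)@M
m=(abs(l[:,0])<.075)&(abs(l[:,2])<.085)&(l[:,1]>-.3)&(l[:,1]<.02)
for a,b in sorted(zip(l[m].round(3).tolist(),w[m].round(3).tolist())): print(a,b)
E
```

```text
[-0.074, -0.061, -0.014] [0.461, 0.097, 0.166]
[-0.074, -0.057, -0.014] [0.463, 0.096, 0.164]
[-0.074, -0.054, -0.018] [0.463, 0.091, 0.161]
[-0.074, -0.053, -0.02] [0.462, 0.089, 0.16]
[-0.073, -0.06, -0.012] [0.463, 0.098, 0.167]
[-0.073, -0.058, -0.018] [0.461, 0.092, 0.165]
[-0.072, -0.055, -0.02] [0.463, 0.089, 0.163]
[-0.072, -0.053, -0.019] [0.464, 0.089, 0.162]
[-0.072, -0.051, -0.02] [0.465, 0.088, 0.161]
[-0.071, -0.064, -0.011] [0.463, 0.099, 0.171]
[-0.071, -0.06, -0.017] [0.462, 0.092, 0.168]
[-0.071, -0.058, -0.018] [0.463, 0.091, 0.166]
[-0.071, -0.05, -0.021] [0.466, 0.086, 0.16]
[-0.07, -0.058, -0.018] [0.464, 0.091, 0.167]
[-0.07, -0.05, -0.018] [0.468, 0.088, 0.161]
[-0.069, -0.065, -0.014] [0.462, 0.096, 0.173]
[-0.069, -0.064, -0.016] [0.461, 0.094, 0.172]
[-0.069, -0.06, -0.016] [0.463, 0.093, 0.169]
[-0.069, -0.057, -0.02] [0.463, 0.088, 0.167]
[-0.069, -0.057, -0.019] [0.464, 0.089, 0.166]
[-0.069, -0.055, -0.021] [0.465, 0.087, 0.165]
[-0.069, -0.055, -0.018] [0.466, 0.09, 0.166]
[-0.069, -0.051, -0.02] [0.467, 0.086, 0.162]
[-0.068, -0.067, -0.012] [0.463, 0
[... 14149 characters left out ...]
0.063, 0.031] [0.579, 0.081, 0.262]
[0.072, -0.062, 0.041] [0.584, 0.089, 0.261]
[0.073, -0.078, 0.05] [0.581, 0.101, 0.274]
[0.073, -0.068, 0.03] [0.577, 0.081, 0.267]
[0.073, -0.066, 0.041] [0.584, 0.09, 0.265]
[0.073, -0.065, 0.027] [0.578, 0.078, 0.264]
[0.073, -0.06, 0.04] [0.586, 0.087, 0.26]
[0.074, -0.085, 0.051] [0.578, 0.104, 0.28]
[0.074, -0.081, 0.051] [0.581, 0.103, 0.277]
[0.074, -0.078, 0.048] [0.581, 0.099, 0.275]
[0.074, -0.066, 0.03] [0.578, 0.08, 0.266]
[0.074, -0.064, 0.041] [0.585, 0.089, 0.264]
[0.075, -0.082, 0.054] [0.581, 0.105, 0.279]
[0.075, -0.066, 0.044] [0.586, 0.092, 0.266]
[0.075, -0.064, 0.026] [0.578, 0.075, 0.264]
[0.075, -0.061, 0.04] [0.587, 0.087, 0.262]
```

```bash
python3 - <<'E'
from h import *
np.set_printoptions(precision=3,suppress=True,linewidth=160)
s=load(); s['bak']=[s['C'],s['z']]
for d in (.1,.1):
    r=step(s,d,kr=0); print('%.3f act %.4f tan %.2f rad %.2f z %.2f t %.2f'%(s['th'],r[2],r[0],r[1],r[3],robot.current_t()))
print('M free',robot.current_moment(),robot.current_contact_force())
O2=ori(np.radians(-40),np.radians(50),1); T2=O2.as_matrix()[:,1]; dl=.019*(T2-TY)
s['C']=list(np.array(s['C'])+dl[:2]); s['z']+=dl[2]; u,_=uv(s['th'])
robot.move_linear(np.r_[np.array(s['C'])+.045*u,s['z']],O2.as_rotvec(),velocity=.05)
print(robot.current_contact_force(),robot.current_tcp_pos(),robot.current_t(),robot.current_width())
keep(s)
for i in range(10):
    r=step(s,-.03,vel=.05,kr=2e-5); 
    print('%.3f act %.4f tan %.2f rad %.2f z %.2f t %.2f'%(s['th'],r[2],r[0],r[1],r[3],robot.current_t()))
    if r[0]>9: break
print(robot.current_moment(),robot.current_contact_force())
E
```

```text
0.207 act 0.2015 tan 2.42 rad 1.95 z 0.48 t 33.43
0.307 act 0.2955 tan 0.87 rad 2.88 z 0.77 t 33.68
M free [ 0.52  -0.073  0.353] [2.479 1.694 0.774]
[0.34  1.123 6.356] [0.55  0.064 0.17 ] 34.0917 0.01734668719679426
0.277 act 0.2603 tan -0.17 rad 1.76 z 4.71 t 34.34
0.247 act 0.2338 tan 0.09 rad 2.20 z 4.72 t 34.59
0.217 act 0.2101 tan 0.34 rad 0.87 z 5.20 t 34.84
0.187 act 0.2024 tan 3.15 rad -0.31 z 6.38 t 35.09
0.157 act 0.1972 tan 5.65 rad -0.33 z 6.55 t 35.34
0.127 act 0.1908 tan 7.94 rad -2.76 z 7.90 t 35.59
0.097 act 0.1851 tan 10.12 rad -2.85 z 7.15 t 35.84
[1.258 0.537 0.739] [-3.816  9.798  7.155]
```

```bash
python3 - <<'E'
from h import *
np.set_printoptions(precision=3,suppress=True,linewidth=160)
s=load(); 
f=lambda k:print(k,robot.current_contact_force(),robot.current_width(),robot.current_tcp_pos(),robot.current_t())
robot.grip(.036); f('open')
u,_=uv(s['th']); C=np.array(s['C'])
for th in (.097,.0,-.03):
    u,_=uv(th); robot.move_linear(np.r_[C+.045*u,s['z']+.001],velocity=.1); f(th)
    d=robot.current_tcp_pos()[:2]-C; print(np.arctan2(d[1],d[0]))
pr=cam('wrist'); im,d=save('wrist','w6.png'); print(torus(cloud('wrist',d,pr)))
E
```

```text
open [ 0.658 -0.034 -0.449] 0.035923492615060004 [0.551 0.053 0.169] 36.1583
0.097 [ 0.132 -0.044  0.142] 0.03610117371909554 [0.552 0.054 0.171] 36.4083
0.0899862533067814
0.0 [-0.086 -0.105 -0.496] 0.035914962660995454 [0.552 0.049 0.171] 36.6583
-0.013095388557424687
-0.03 [-0.78  -0.911  0.283] 0.0359096311366451 [0.552 0.048 0.171] 36.9083
-0.03192204376356925
(array([0.494, 0.06 , 0.143]), 21444, array([0.538, 0.071]), 5334)
```

View pics/w6.png

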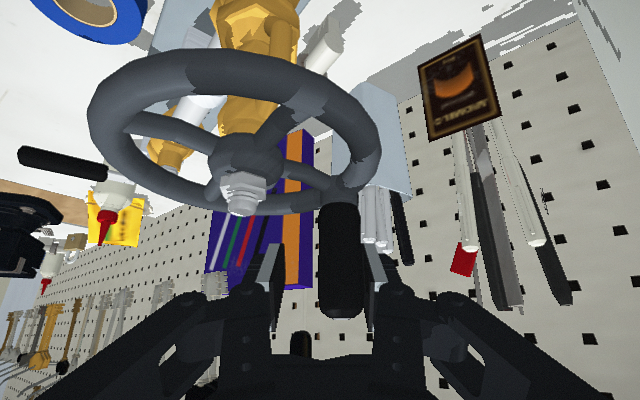

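```bash
python3 - <<'E'
from h import *
np.set_printoptions(precision=3,suppress=True,linewidth=160)
s=load(); C=np.array(s['C'])
u,_=uv(.19); robot.move_linear(np.r_[C+.045*u,s['z']+.001],velocity=.1)
robot.grip(.010,40); s['z']+=.001; s['th']=.19
q=robot.current_tcp_pos(); print(q,robot.current_contact_force(),robot.current_width(),np.arctan2(*(q[:2]-C)[::-1]),np.linalg.norm(q[:2]-C),robot.current_t())
for i in range(8):
    r=step(s,-.03,vel=.05,kr=2e-5); 
    print('%.3f act %.4f tan %.2f rad %.2f z %.2f t %.2f'%(s['th'],r[2],r[0],r[1],r[3],robot.current_t()))
    if r[0]>11: break
u,tt=uv(s['th'])
for i in range(5):
    robot.sleep(.08); F=robot.current_contact_force(); q=robot.current_tcp_pos(); print(F[:2]@tt, F, np.arctan2(*(q[:2]-C)[::-1]))
E
```

```text
[0.551 0.059 0.171] [-0.116  0.74   0.696] 0.01730231994122909 0.19350397634360011 0.045205769258838624 37.5
0.160 act 0.1849 tan 4.32 rad 0.86 z 1.02 t 37.75
0.130 act 0.1773 tan 7.10 rad -1.06 z 0.77 t 38.00
0.100 act 0.1709 tan 9.70 rad -1.39 z 1.74 t 38.25
0.070 act 0.1658 tan 12.35 rad -2.78 z 1.20 t 38.50
12.355444850037756 [-4.208 12.091  2.377] 0.16568039565461062
11.916401837489062 [-3.65  11.69   0.772] 0.16511360065406605
11.759395701136647 [-3.934 11.512  1.116] 0.16541259401919312
12.987461653029662 [-4.181 12.726  1.05 ] 0.1651267295295945
11.660977896492106 [-3.296 11.458  1.857] 0.1651958142758559
```

```bash
python3 - <<'E'
from h import *
s=load(); hit=0
while True:
    d=.3 if s['th']<4.2 else .04
    r=step(s,d,vel=.15 if d>.1 else .05,kr=3e-5 if d>.1 else 1e-5)
    if d<.1: print('%.3f act %.4f tan %.2f rad %.2f z %.2f t %.2f'%(s['th'],r[2],r[0],r[1],r[3],robot.current_t()))
    elif abs(r[0])>2.5: print('!',s['th'],r); 
    if r[0]<-4.5: hit+=1
    if hit>=3 or s['th']>5.4 or abs(r[0])>11: break
E
```

```text
4.310 act 4.3051 tan -0.26 rad 5.97 z -2.16 t 42.67
4.350 act 4.3470 tan 0.27 rad 5.27 z -1.30 t 42.92
4.390 act 4.3753 tan -4.26 rad 4.64 z 0.02 t 43.17
4.430 act 4.4123 tan -6.08 rad 5.45 z 0.40 t 43.42
4.470 act 4.4518 tan -5.24 rad 5.26 z 1.44 t 43.67
4.510 act 4.4917 tan -5.02 rad 4.57 z 0.72 t 43.92
```

```bash
python3 - <<'E'
from h import *
s=load()
for l in s['log'][-26:]: print(' '.join('%.3f'%x for x in l))
print(robot.current_t())
E
```

```text
0.127 0.191 7.939 -2.759 7.901 35.592
0.097 0.185 10.122 -2.849 7.155 35.842
0.160 0.185 4.321 0.864 1.024 37.750
0.130 0.177 7.095 -1.061 0.774 38.000
0.100 0.171 9.703 -1.389 1.736 38.250
0.070 0.166 12.352 -2.776 1.200 38.500
0.370 0.366 -0.137 2.255 0.251 39.167
0.670 0.657 0.142 1.052 0.155 39.417
0.970 0.960 0.909 -0.133 1.592 39.667
1.270 1.265 0.185 -0.384 0.929 39.917
1.570 1.569 -0.148 -2.767 -0.664 40.167
1.870 1.871 0.112 -2.935 -0.795 40.417
2.170 2.169 -0.746 -4.553 -2.796 40.667
2.470 2.463 -0.643 -5.662 -4.166 40.917
2.770 2.755 -0.205 -3.440 -2.611 41.167
3.070 3.054 0.507 0.564 0.433 41.417
3.370 3.363 0.053 2.614 1.100 41.667
3.670 3.666 -0.211 2.193 1.446 41.917
3.970 3.969 -0.613 3.078 -1.529 42.167
4.270 4.268 0.659 4.560 -0.802 42.417
4.310 4.305 -0.263 5.970 -2.164 42.667
4.350 4.347 0.268 5.269 -1.295 42.917
4.390 4.375 -4.264 4.643 0.021 43.167
4.430 4.412 -6.083 5.448 0.404 43.417
4.470 4.452 -5.237 5.258 1.442 43.667
4.510 4.492 -5.017 4.571 0.725 43.917
43.9167
```

```bash
python3 - <<'E'
from h import *
s=load(); s['C0']=s['C']
for d,v in ((.3,.15),(.3,.15),(.04,.05),(.04,.05)):
    r=step(s,d,vel=v,kr=3e-5 if d>.1 else 1e-5)
    print('%.3f act %.4f tan %.2f rad %.2f z %.2f t %.2f'%(s['th'],r[2],r[0],r[1],r[3],robot.current_t()))
E
```

```text
4.810 act 4.8120 tan 0.01 rad 6.13 z -2.25 t 44.17
5.110 act 5.1146 tan 0.99 rad 8.18 z -4.07 t 44.42
5.150 act 5.1351 tan -2.18 rad 5.56 z -2.55 t 44.67
5.190 act 5.1591 tan -5.27 rad 4.95 z -1.09 t 44.92
```

```bash
python3 - <<'E'
from h import *
s=load()
for d,v in [(.4,.15)]*11+[(.321,.15)]*3+[(.04,.05)]*3:
    r=step(s,d,vel=v,kr=6e-5 if d>.1 else 1e-5)
    print('%.3f act %.4f tan %.2f rad %.2f z %.2f t %.2f'%(s['th'],r[2],r[0],r[1],r[3],robot.current_t()))
    if abs(r[0])>14 or abs(r[1])>20: break
E
```

```text
5.590 act 5.6136 tan -1.04 rad 8.17 z -6.46 t 45.18
5.990 act 6.0248 tan -0.94 rad 4.66 z -3.57 t 45.45
6.390 act 6.4213 tan 0.21 rad 2.18 z -3.73 t 45.72
6.790 act 6.8126 tan 0.34 rad -0.40 z -2.55 t 45.98
7.190 act 7.1954 tan 0.82 rad 0.53 z -2.76 t 46.25
7.590 act 7.5868 tan -0.89 rad 1.90 z -3.36 t 46.52
7.990 act 7.9731 tan 0.27 rad 3.11 z 1.22 t 46.78
8.390 act 8.3707 tan 0.71 rad 5.00 z 5.43 t 47.05
8.790 act 8.7820 tan 0.50 rad 7.91 z 6.16 t 47.32
9.190 act 9.1950 tan -1.52 rad 6.41 z 5.87 t 47.58
9.590 act 9.6143 tan 0.08 rad -2.11 z -0.36 t 47.85
9.911 act 9.9238 tan 0.31 rad -1.96 z 1.57 t 48.10
10.232 act 10.2362 tan -0.17 rad -0.41 z 1.27 t 48.35
10.553 act 10.5488 tan 0.23 rad 1.81 z -0.61 t 48.60
10.593 act 10.5858 tan -0.25 rad 3.63 z 0.66 t 48.85
10.633 act 10.6309 tan 0.55 rad 4.71 z -0.12 t 49.10
10.673 act 10.6603 tan -4.36 rad 5.32 z 2.35 t 49.35
```

```bash
python3 - <<'E'
from h import *
s=load()
for d,v in [(-.4,.15)]*9:
    r=step(s,d,vel=v,kr=6e-5)
print('%.3f act %.4f tan %.2f rad %.2f z %.2f t %.2f'%(s['th'],r[2],r[0],r[1],r[3],robot.current_t()))
for i in range(14):
    d=-.1 if s['th']>6.6 else -.05
    r=step(s,d,vel=.05,kr=1e-5)
    print('%.3f act %.4f tan %.2f rad %.2f z %.2f t %.2f'%(s['th'],r[2],r[0],r[1],r[3],robot.current_t()))
    if abs(r[0])>10 or s['th']<6.5: break
print(s['C'],s['C0'],robot.current_tcp_pos())
E
```

```text
7.073 act 7.0822 tan -0.18 rad -0.53 z 1.14 t 51.75
6.973 act 6.9954 tan 2.93 rad 0.42 z 2.00 t 52.00
6.873 act 6.8925 tan 4.87 rad 0.85 z 1.84 t 52.25
6.773 act 6.7887 tan 3.73 rad 3.02 z 1.30 t 52.50
6.673 act 6.6872 tan 4.22 rad 2.56 z -0.01 t 52.75
6.573 act 6.5889 tan 4.78 rad 2.83 z 0.54 t 53.00
6.523 act 6.5472 tan 6.45 rad 1.81 z 0.79 t 53.25
6.473 act 6.5001 tan 5.97 rad 2.84 z 1.50 t 53.50
[np.float64(0.5081863460953071), np.float64(0.04790434984424064)] [0.506920026843946, 0.04890231575333271] [0.55282054 0.05774213 0.17073072]
```

```bash
python3 - <<'E'
from h import *
np.set_printoptions(precision=4,suppress=True,linewidth=160)
s=load(); 
r=step(s,.045,vel=.1,kr=0); print(r)
O2=ori(np.radians(-40),np.radians(50),1); T2=O2.as_matrix()[:,1]
robot.grip(.04); print(robot.current_contact_force(),robot.current_t())
p=np.array(robot.current_tcp_pos()); robot.move_linear(p-.08*T2,velocity=.3)
pr=cam('wrist'); im,d=save('wrist','w7.png'); c=torus(cloud('wrist',d,pr)); print(c, np.arctan2(*(c[2]-c[0][:2])[::-1]))
O3=ori(np.radians(-30),np.radians(30),1); T3=O3.as_matrix()[:,1]
ax=np.array([.534,-.1076]); l0=np.array([-.974,-.228]); n0=np.array([.228,-.974])
st=np.r_[ax+.062*l0-.05*n0,.083]
q=[robot.solve_ik(x,O3.as_rotvec()) is not None for x in (st,st-.08*T3,np.r_[.527,-.175,.083])]; print(q)
robot.move_linear([.39,.03,.27],O3.as_rotvec(),velocity=.4); 
robot.grip(0.0)
robot.move_linear(st-.06*T3,velocity=.35); print(robot.current_t(),robot.current_contact_force())
im,d=save('top','t7.png')
for t in ('isolator_lever','lever_grip'):
    print([(round(x['p'],2),c2w('top',x['centre'])) for x in robot.find_in(t,'top')[:2]])
E
```

```text
(np.float64(1.5084223592199784), np.float64(5.376238459524388), np.float64(6.511733141752015), np.float64(-0.33187007917721306))
[ 1.084  -0.0971  0.0364] 54.1
(array([0.4937, 0.0601, 0.1433]), 6642, array([0.5374, 0.0709]), 1158) 0.2426284529785114
[False, False, True]Traceback (most recent call last):
  File "<stdin>", line 15, in <module>
plant.IKError: the arm cannot follow that straight line within its joint ranges
```

```bash
cat >> h.py <<'E'
AX=np.array([.534,-.1076])
def lev(phi,off,r=.062):
    b=np.arctan2(-.228,-.974)+phi; l=np.array([np.cos(b),np.sin(b)]); n=np.array([-l[1],l[0]])
    return AX+r*l-off*n,n
E
python3 - <<'E'
from h import *
def ok(p,a,t,s): return robot.solve_ik(p,ori(np.radians(a),np.radians(t),s).as_rotvec()) is not None
P=[np.r_[lev(0,.05)[0],.14],np.r_[lev(0,.05)[0],.085],np.r_[lev(.5,.025)[0],.085],np.r_[lev(1.0,.025)[0],.085],np.r_[lev(1.57,.025)[0],.085]]
print([p.round(3) for p in P])
for a in (-90,-60,-45,-30,0):
    for t in (10,20,30,40):
        print(a,t,''.join('.X'[ok(p,a,t,1)] for p in P), ok([.40,.03,.27],a,t,1))
print(robot.current_tcp_pos(),robot.current_t())
E
```

```text
[array([ 0.462, -0.073,  0.14 ]), array([ 0.462, -0.073,  0.085]), array([ 0.471, -0.13 ,  0.085]), array([ 0.49 , -0.158,  0.085]), array([ 0.524, -0.174,  0.085])]
-90 10 XXXXX True
-90 20 XXXXX True
-90 30 XXXXX True
-90 40 XXXXX True
-60 10 XXXXX True
-60 20 XXXXX True
-60 30 XXXXX True
-60 40 XXXXX True
-45 10 XXXXX True
-45 20 XXXXX True
-45 30 XXXXX True
-45 40 X...X True
-30 10 XXXXX True
-30 20 XXXXX True
-30 30 X..XX True
-30 40 ....X True
0 10 XXXXX True
0 20 XXXXX True
0 30 ...XX True
0 40 ....X False
[0.39001361 0.03004312 0.26992442] 56.5333
```

```bash
python3 - <<'E'
from h import *
np.set_printoptions(precision=4,suppress=True,linewidth=160)
print(robot.current_width())
if robot.current_width()>.01: robot.grip(0.0)
rv=ori(np.radians(-45),np.radians(30),1).as_rotvec()
robot.move_linear(np.r_[lev(0,.05)[0],.13],rv,velocity=.3)
robot.move_linear(np.r_[lev(0,.05)[0],.085],velocity=.2)
print(robot.current_contact_force(),robot.current_t())
for phi in (0,.3,.6,.9,1.15,1.4):
    p,n=lev(phi,.022); robot.move_linear(np.r_[p,.085],velocity=.15); F=robot.current_contact_force()
    print(phi,'push',-F[:2]@n,F,robot.current_t())
    if np.linalg.norm(F)>15: break
save('top','t8.png'); save('side','s8.png')
E
```

```text
-4.411479590125652e-05
[ 0.3437 -0.3347 -0.3406] 57.8667
0 push -0.3619035868729844 [ 0.6847 -0.2114  0.1427] 58.2
0.3 push 0.5318320437702102 [ 0.2349  0.754  -0.8218] 58.4833
0.6 push -0.48433257114886236 [ 0.6171 -0.0429 -1.0754] 58.7667
0.9 push 0.34161579721861957 [-0.362   0.0334 -0.3718] 59.05
1.15 push -0.7081158003783738 [ 0.6319 -0.4625  0.3812] 59.3083
1.4 push -0.6154553287040255 [0.5965 0.3377 0.1962] 59.5667
```

View pics/s8.png

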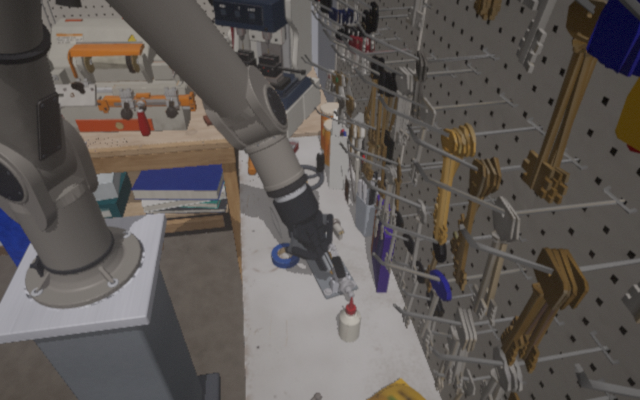

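```bash
python3 - <<'E'
from h import *
np.set_printoptions(precision=4,suppress=True,linewidth=160)
rv=None
_,n=lev(1.5,.022)
p,_=lev(1.5,.022); 
for k in range(14):
    robot.move_linear(np.r_[p,.085],velocity=.05); F=robot.current_contact_force(); push=-F[:2]@n
    print(k,p.round(4),'push %.2f'%push,F[2],robot.current_t())
    if push>6.5: break
    p=p+n*.0025
im,d=robot.camera('side'); cv2.imwrite('pics/s9.png',cv2.resize(im[200:310,260:390,::-1],None,fx=6,fy=5.4,interpolation=2))
E
```

```text
0 [ 0.5221 -0.1723] push 0.36 0.15268830601916672 59.95
1 [ 0.5246 -0.1719] push 1.49 0.25394210121334837 60.2
2 [ 0.527  -0.1715] push 1.46 -1.4103497463195653 60.45
3 [ 0.5295 -0.1711] push 8.90 3.4300998111185876 60.7
```

View pics/s9.png

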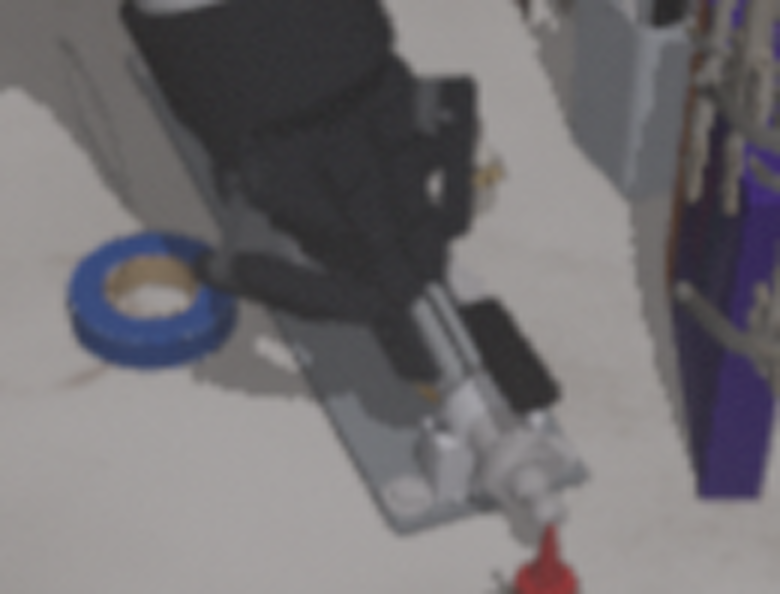

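```bash
python3 - <<'E'
from h import *
np.set_printoptions(precision=4,suppress=True,linewidth=160)
_,n=lev(1.5,.022); p=np.array(robot.current_tcp_pos())
M=R.from_rotvec(robot.current_orientation()).as_matrix()
robot.move_linear(p-np.r_[n*.03,0],velocity=.15)
p=np.array(robot.current_tcp_pos()); 
try: robot.move_linear(p+[-.05,0,.12],velocity=.25)
except robot.IKError: robot.move_linear(p+[-.02,0,.12],velocity=.25)
print(robot.current_t(),robot.current_contact_force())
pr=cam('side'); im,d=robot.camera('side'); cv2.imwrite('pics/s10.png',cv2.resize(im[150:330,250:400,::-1],None,fx=4,fy=3.3,interpolation=2))
for t in ('isolator_lever','tape_roll','oil_bottle','lock_cylinder'): print(t,[(round(x['p'],2),c2w('side',x['centre'])) for x in robot.find_in(t,'side')[:1]])
w=cloud('side',d,pr); c=torus(w); print(c[0],c[2])
l=w[(w[:,2]>.084)&(w[:,2]<.104)&(abs(w[:,0]-.54)<.05)&(w[:,1]<-.12)&(w[:,1]>-.22)]; print(len(l),l.mean(0), lev(1.57,0,.066)[0]); 
print(robot.current_t())
E
```

```text
61.9 [-0.3844  0.1568 -0.9685]
isolator_lever [(0.88, array([ 0.543 , -0.1608,  0.0965]))]
tape_roll [(0.65, array([ 0.4406, -0.0558,  0.0147]))]
oil_bottle [(0.62, array([ 0.5402, -0.2778,  0.0585]))]
lock_cylinder [(0.54, array([0.5681, 0.0123, 0.0261]))]
[0.4951 0.0574 0.1431] [0.539  0.0686]
253 [ 0.5459 -0.1687  0.0949] [ 0.549  -0.1719]
62.15
```

View pics/s10.png

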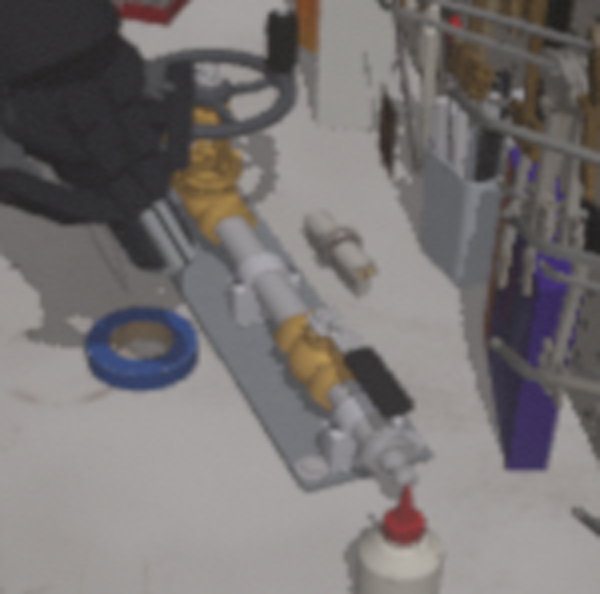

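```bash
python3 -c "
from h import *
robot.sign_off(); print(robot.current_t())"
```

```text
the job is handed in; nothing more can be done
the job is handed in; nothing more can be done
```

I wound the throttle home, set it one full turn open by my measurement, swung the isolating lever in line with the pipe, and handed the job in at about 62 s of the 72 s allowed. No verdict was reported.

**Seating:**
- The gate met its stop at the same handle angle (about 0.19 rad) on both passes. The first pass pressed with up to about 14 N and the last with about 12 N, inside the 9 to 15 N snug range.
- The stop felt much stiffer than the seat described: about 35 N per 0.1 rad instead of 5.5 N. A different hand tilt and an open-hand sweep past that point both pointed to the valve, not an obstacle, so I took it as the seat.
- I read forces only after each step, so the true peak on the first pass may have been somewhat higher than 14 N.

**One turn up:**
- My faster steps hid the point where the slack was taken up. The first wind-back therefore overshot by at least half a radian.
- I wound back down with the slack taken up until the handle was one full turn above the seated angle. The camera gave 0.243 rad against about 0.245 rad at the seat. I expect the stem to be within a few hundredths of a turn.
- The last movement of the stem was therefore downwards.

**Lever:** I pushed it with closed fingers until it met its stop at about 9 N. The side camera shows it in line with the pipe.

**Other items:** Nothing fell, and the hand was clear with no contact force at the end. The tape roll, oil bottle and lock cylinder were within 2 to 6 mm of their first readings, which is roughly the detector's error. I did not check the tweezers again.

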